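# Draw the last spacer out of the doughnut filler's pump with sprung tongs

### The arm

A 6-joint arm with a two-finger parallel gripper is mounted at the origin on the work surface. World frame = base frame: x ahead of the robot, y to its left, z up, the work surface at z = 0. Lengths are in m, angles in rad, forces in N, time in s.
With the tool pointing down it reaches from about 0.225 to 0.875 m from the base axis. Payload 3.4 kg.
Tool frame: the origin (TCP) lies at the very end of the fingers, on their centre line; the grasp point (between the pads) lies behind it (manip.grasp_offset is the z of the grasp point in the tool frame, in m); z points along the fingers, y is the line along which they close (so a half turn about z gives the same grasp; the last joint's range is limited). The gripper opens to 85 mm and grips with 20 to 120 N. Pads are 22 mm wide; open, the fingers measure 114 mm over their backs; the gripper's body (76 mm by 85 mm) begins 54 mm behind the grasp point. The pads swing forward as they close: fully open they stand 13 mm farther back than shut.
Start: joints at [1.176, 0.276, 1.505, -0, 1.361, -0.121], TCP at [0.155, 0.554, 0.231] pointing down, gripper open.
Joint ranges: [-2.89, 2.89], [-0.75, 2.08], [0.22, 2.7], [-1.18, 4.32], [0.11, 2.71], [-2.7, 2.7]. Speed limits (rad/s): [2.57, 2.57, 3.14, 3.14, 3.14, 3.14].

### API

Orientations are given as a unit quaternion [w, x, y, z].
In Python, from rig import manip gives the robot as it stands.
- The arm moves only by the shell command python3 -m pendant 'ROWS' [FORCE]. ROWS is JSON, a list of rows, each an object of numbers: "dx", "dy", "dz": the shift along the tool's x, y, z in m; "rx", "ry", "rz": the turn, a rotation vector about the tool's x, y, z in degrees; "hand": the finger opening in m, from 0 to 0.0854. In form: [{"dx": .., "dy": .., "dz": .., "rx": .., "ry": .., "rz": .., "hand": ..}, ...]. A call has 1 to 12 rows; each row shifts and turns the commanded pose from where the row before left it, along the tool's axes as they then stand; what a row does not reach is not made up. A row lasts 1/12 s, in which the tool goes at most 41.7 mm and 7.16 degrees, less where a joint would pass 70% of its speed; a pose out of reach is approached as far as the arm can. A call is refused whole if a number of a shift passes 0.0417 or a number of a turn 7.16, either way. A call with a gripper value outside its range is refused whole. The fingers move at their own pace and stop on an object; FORCE is the grip in N (left out, the last holds). Time passes only in rows, so rows that do not move let the fingers close. It gives the time, the measured TCP pose, the force, the opening and the grip force at its end, in the units of the state.
- manip.get_state(): the state, without advancing time (a new reading comes with each control period).
- manip.get_image(name): name is "scene" or "top" or "wrist"; returns a dict with "frame" (400x640x3 uint8, red, green, blue), "fx", "fy", "cx", "cy" (pixels), "position" and "attitude" of the camera in the world; the wrist camera has in their place "mount" (4x4, takes a point from camera to tool coordinates, whose origin is the TCP and whose axes are the flange's). Camera axes: x right, y up, looking along -z (the intrinsics and any distortion apply to the point x, -y, -z); pixel columns grow to the right and rows downward; lengths in m; the calibration is good to about 2 mm. The wrist camera is an equidistant fisheye: a pixel r from the principal point sees the ray r / f radians off the axis. A picture is of the moment at which its call begins: read the wrist's pose just before it. There is no depth.
- manip.sign_off(): hands the job in; it is judged then, once.
The state is a dict: "clock": time; "qpos": joint angles; "qd": joint speeds; "effort": joint torques, N m; "position": TCP position; "ee_rot": TCP orientation; "contact_force": force on the tool from outside, world axes, zero at the start; "moment": the same for the moment, N m; "width": finger opening in m; "gripper_force": force on a finger pad.
Only numpy, scipy, OpenCV 4.12 (cv2) and the standard library are available. Lean on these libraries where they do the work, as an engineer would, in place of code of your own. Each camera call takes 0.05 s, during which the arm holds its last target. There are 200 camera calls.

### The job

The jelly-doughnut filler's pump is open for its nightly clean, and one soft white spacer is still down on its shaft at the bottom of the pocket, held by a rubber ring. Take the sprung tongs from their holder, reach in, squeeze them on the spacer firmly enough to draw it past the rubber ring but gently enough not to mark it, and slip it all the way down on the empty peg of the wash tray, touching it with the tongs only and forcing nothing. Then stand the tongs back in their holder, and leave the gears, the cover and the other spacer where they are.

Things in the scene. Friction and masses are not known exactly. Their poses are not given: they have to be found in the camera images.
- tongs: sprung steel tongs, 162 mm long, 85 g, standing tips down in the holder. Origin midway between the jaw tips, at their lower edge; z up along the tongs to the bow, y the line along which they close, x across the 14 mm wide straps. The bow is at the top. A squeeze of about 4 N on the finger rests starts to close them, about 5.5 N brings the jaws to the spacer
- grip_point (a point): point midway between the tongs' two finger rests, 100 mm above the tips; 62 mm of tongs stand above it. Rests: flat outer faces 20 mm wide (x), 14 mm high. Width over the rests: 41 mm sprung open, 33.8 mm with the jaws on the spacer. Gap between the jaws: 40 mm sprung open, 26 mm at 35.8 mm over the rests, 20 mm at 33.8 mm (3 mm for each mm at the rests)
- jaw_left: the tongs' arm on the +y side, hinged under the bow and sprung outwards; its jaw is a flat plate 12 mm wide (x), 3 mm thick, 24 mm high, ending at the tips. Origin on its hinge, 150 mm above the tips. A squeeze of F newtons on the rests presses each jaw on the spacer with 0.35 F - 1.85 N: 14 N gives 3.0 N, 20 N gives 5.1 N, 25 N gives 6.8 N, 30 N gives 8.6 N
- jaw_right: the same on the -y side of the tongs
- holder: fixed steel holder for the tongs: a narrow box on a 90 x 110 x 6 mm base plate, mouth 24 mm (x) by 56 mm (y), rim 75 mm above the bench, inner floor 6 mm above it. Origin under its centre, z up; the tongs stand in it with their y along its y
- pump: fixed gear-pump body on a 128 x 96 x 10 mm flange, open upwards. Origin under its centre, z up. Block 104 mm (x) by 76 mm (y), rim 90 mm high; a port stands out to 56 mm on either y side. Pocket: slot with round ends, 62 mm long (x), 36 mm wide (y), centred, 62 mm deep (floor at 28 mm). Two shaft ends, 9 mm diameter, rise 32 mm from its floor at x = -13 (the spacer's) and +13 mm
- shaft_foot (a point): the foot of the spacer's shaft, on its axis, on the pocket floor. A rubber ring round this shaft, 18.5 mm above the floor, bulges 0.7 mm past the spacer's bore: drawing the spacer up past it takes about 2.5 to 3 N at first, then about 1 N for the next 15 mm
- spacer: the soft white plastic spacer: a ring of 20 mm outside and 11.5 mm inside diameter, 14 mm high, about 12 g, lying flat on the pocket floor round its shaft under the rubber ring. Origin: centre of its underside, z its axis. A jaw that presses on it with more than 7 N marks it; friction on the steel jaws is between 0.48 and 0.72
- wash_tray: fixed steel tray, 110 mm (x) by 180 mm (y), rim 18 mm high, floor 3 mm thick, with two upright pegs of 7.5 mm diameter at y = -35 and +35 mm, 42 mm tall from the tray's floor with the top 8 mm pointed. Origin under its centre, z up
- empty_peg (a point): the foot of the empty peg (y = -35 mm) on its axis, on the tray's floor
- other_spacer: a spacer like the first, already down on the other peg; it stays there. Origin: centre of its underside
- gear_a: one of the pump's toothed gears, white plastic, 34 mm diameter, 42 mm high, standing on the bench; bystander. Origin: centre of its underside
- gear_b: the other gear, alike; bystander. Origin: centre of its underside
- cover: the pump's cover plate, aluminium, 76 x 104 x 12 mm with a boss, 22 mm high in all, lying on the bench; bystander. Origin: centre of its underside
There are look-alikes about, which are no part of the job. What is meant by the tongs is not blue or yellow, and is the smaller of those in its own colour.

How it is judged:
By the outcome, as a careful person would: the job done as asked, in the order asked, and still so for the second after the job is handed in, with the robot touching nothing.
It also fails if it takes over 58 s, if anything falls off the work surface, if the arm or the gripper's body presses on something with over 40 N, if the wrist force passes 120 N, or if a joint passes its speed limit or range.

## Working session

There is one attempt and no reset: what is moved stays moved. The work goes in short steps, Python scripts to look and compute and a shell command to move; the robot and the scene stay as the last step left them, time stands still between calls to the robot, and variables do not carry over. Pictures are saved under pics/ and viewed, at most 10 in all, crops included, and the job is handed in when it is done.

```bash
ls; mkdir -p pics; python3 - <<'E'
from rig import manip
import cv2,numpy as np
s=manip.get_state();print(s);print(manip.grasp_offset)
for n in("scene","top","wrist"):
    d=manip.get_image(n);cv2.imwrite(f"pics/{n}0.png",d["frame"][:,:,::-1])
    np.save(f"pics/{n}0.npy",d,allow_pickle=True)
    print(n,{k:v for k,v in d.items() if k!="frame"})
E
```

```text
pics
{'clock': 0.0, 'qpos': array([ 1.17601767e+00,  2.76572321e-01,  1.50616307e+00, -9.83399863e-06,
        1.36071177e+00, -1.21001261e-01]), 'qd': array([-1.33149505e-03,  2.62533662e-06, -3.21646823e-04, -1.57653399e-03,
        1.06344559e-03, -3.15970121e-06]), 'effort': array([ 3.61440761e-04, -4.16766322e+01, -2.45798957e+01, -3.30791863e-05,
        1.10367645e-02,  8.07726686e-07]), 'position': array([0.15525871, 0.55307026, 0.23044073]), 'ee_rot': array([-2.31838909e-04,  1.36460505e-01,  9.90645078e-01, -8.97816919e-04]), 'contact_force': array([ 0.49697375, -0.93832921,  0.57722921]), 'moment': array([ 0.00022848,  0.04839908, -0.02514237]), 'gripper_force': 0.0, 'width': 0.08556610426853908}
-0.0187
scene {'fx': 474.11458406845344, 'fy': 474.11458406845344, 'cx': 322.6401540115067, 'cy': 196.93212633196782, 'position': array([ 1.20208008, -0.62370839,  0.93329469]), 'attitude': array([0.83699617, 0.36118215, 0.16122169, 0.37814341])}
top {'fx': 381.67073118334133, 'fy': 381.67073118334133, 'cx': 319.26806617788196, 'cy': 198.51402778444327, 'position': array([ 0.39045783, -0.07846652,  0.99950698]), 'attitude': array([ 0.71141413,  0.07382304, -0.04831285, -0.697213  ])}
wrist {'fx': 309.70691628693146, 'fy': 309.70691628693146, 'cx': 315.78396573538356, 'cy': 196.25650427775284, 'mount': array([[-7.87031360e-04,  9.53931784e-01,  3.00022552e-01,
         7.76386228e-02],
       [ 9.99999672e-01,  6.93382107e-04,  4.18608102e-04,
         4.30683642e-04],
       [ 1.91293304e-04,  3.00022783e-01, -9.53932017e-01,
        -1.43946053e-01],
       [ 0.00000000e+00,  0.00000000e+00,  0.00000000e+00,
         1.00000000e+00]])}
```

View pics/scene0.png

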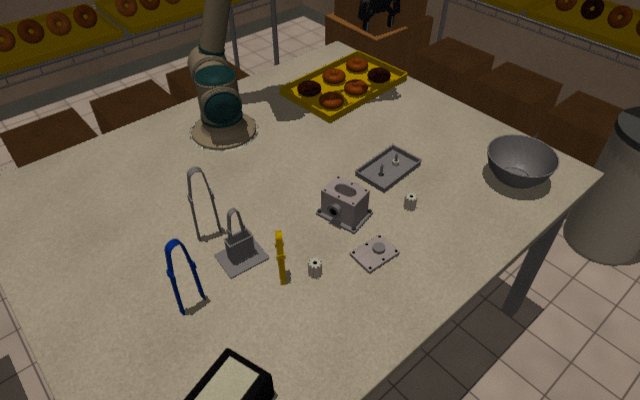

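View pics/top0.png

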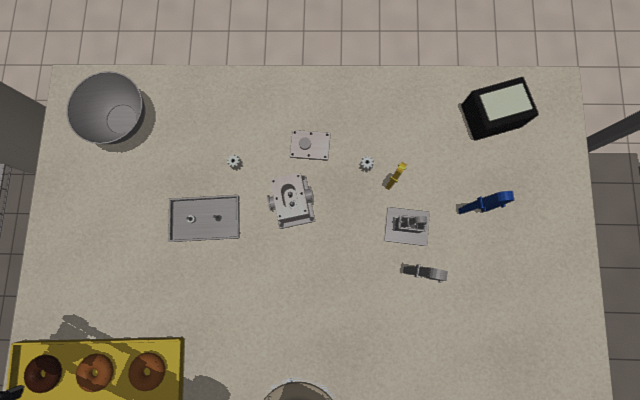

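The top view shows the tray at (204,218), the pump at (291,200), the cover at (310,145), gears at (233,161) and (366,163), and the holder at (407,226) with tongs in it.
Tongs candidates in the scene view are large grey (203,205), small grey in the holder (238,235), blue (183,280) and yellow (281,258). The description picks the small grey one in the holder. A close crop will check this.

```bash
cat > h.py <<'E'
import numpy as np,cv2
from rig import manip
from scipy.spatial.transform import Rotation as R
def rot(q): return R.from_quat([q[1],q[2],q[3],q[0]]).as_matrix()
def grab(n):
    s=manip.get_state();d=manip.get_image(n)
    if n=="wrist":
        T=np.eye(4);T[:3,:3]=rot(s["ee_rot"]);T[:3,3]=s["position"];M=T@d["mount"]
        d["C"],d["A"]=M[:3,3],M[:3,:3]
    else: d["C"],d["A"]=np.array(d["position"]),rot(d["attitude"])
    d["n"]=n;return d
def ray(d,u,v):
    a,b=(u-d["cx"])/d["fx"],(v-d["cy"])/d["fy"]
    if d["n"]=="wrist":
        r=np.hypot(a,b)+1e-12;c=np.array([a/r*np.sin(r),-b/r*np.sin(r),-np.cos(r)])
    else: c=np.array([a,-b,-1.])
    return d["A"]@c
def onplane(d,u,v,z):
    w=ray(d,u,v);return d["C"]+w*(z-d["C"][2])/w[2]
def proj(d,P):
    p=d["A"].T@(np.asarray(P,float)-d["C"]);a,b,c=p[0],-p[1],-p[2]
    if d["n"]=="wrist":
        r=np.hypot(a,b)+1e-12;t=np.arctan2(r,c);return np.array([d["cx"]+d["fx"]*t*a/r,d["cy"]+d["fy"]*t*b/r])
    return np.array([d["cx"]+d["fx"]*a/c,d["cy"]+d["fy"]*b/c])
def tri(d1,p1,d2,p2):
    r=[ray(d1,*p1),ray(d2,*p2)];A=0;B=0
    for d,w in zip((d1,d2),r):
        w=w/np.linalg.norm(w);Q=np.eye(3)-np.outer(w,w);A=A+Q;B=B+Q@d["C"]
    return np.linalg.solve(A,B)
E
python3 - <<'E'
from h import *
d=grab("top");f=d["frame"][:,:,::-1]
cv2.imwrite("pics/c1.png",cv2.resize(f[130:290,160:300],None,fx=4,fy=4,interpolation=2)[:600] )
a=cv2.resize(f[125:255,165:325],None,fx=4.5,fy=4.5,interpolation=2)
s=grab("scene")["frame"][:,:,::-1]
b=cv2.resize(s[150:310,150:300],None,fx=2.6,fy=2.6,interpolation=2)
c=cv2.resize(f[190:290,375:455],None,fx=4.2,fy=4.2,interpolation=2)
cv2.imwrite("pics/c2.png",np.hstack([b[:416],cv2.copyMakeBorder(c,0,max(0,416-c.shape[0]),0,0,0)[:416]]))
cv2.imwrite("pics/c1.png",a)
for n,u,v,z in[("tray",204,218,.018),("pump",291,200,.09),("holder base",407,226,.006),("cover",310,145,.012)]:print(n,onplane(d,u,v,z))
E
```

```text
tray [0.50471177 0.25961011 0.018     ]
pump [0.54423897 0.02483863 0.09      ]
holder base [ 0.49534512 -0.26952657  0.006     ]
cover [ 0.70871748 -0.01228583  0.012     ]
```

View pics/c2.png

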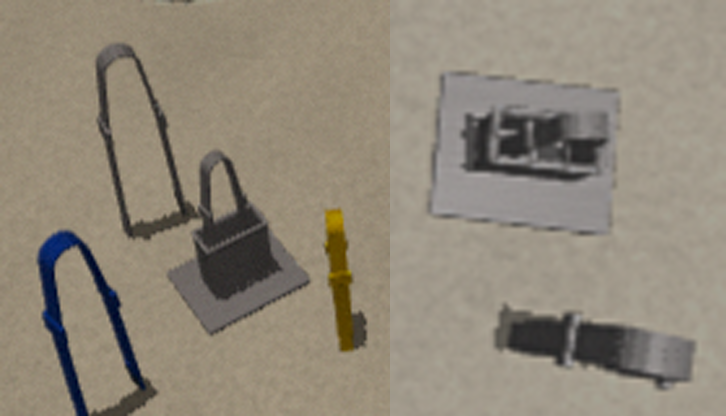

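View pics/c1.png

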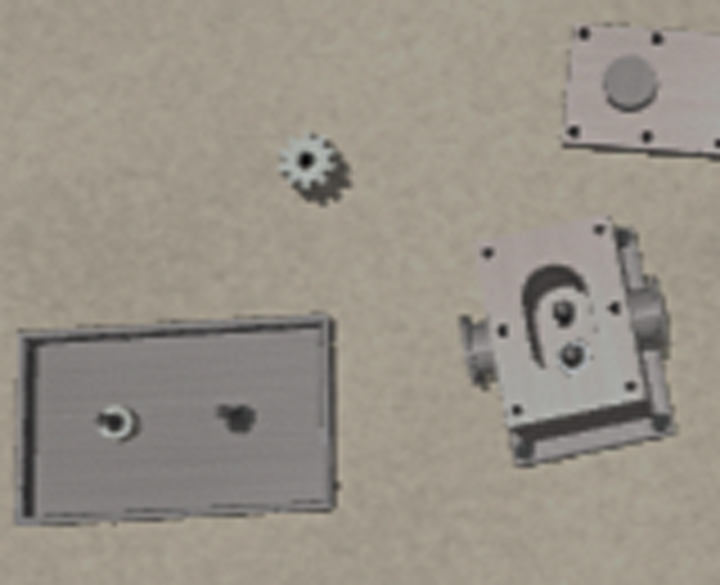

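The crop confirms that the small grey tongs stand in the grey holder. The large grey pair stands free behind it. In c1, the white ring is round the shaft at (572,355), on the robot side, and the empty peg is at (240,418).

```bash
python3 - <<'E'
from h import *
t=grab("top");s=grab("scene");np.set_printoptions(precision=4,suppress=True)
def T(l,k,ox,oy,sx=0,z=0): return np.array([onplane(t,(u-sx)/k+ox,v/k+oy,z)for u,v in l])
for n,P in[("pump",T([(480,243),(607,218),(648,400),(510,425)],4.5,165,125,0,.09)),
 ("tray",T([(20,330),(330,317),(334,508),(17,522)],4.5,165,125,0,.018)),
 ("holder",T([(442,72),(618,90),(610,232),(432,214)],4.2,375,190,390,.006))]:
    e=np.roll(P,-1,0)-P
    print(n,P.mean(0),np.linalg.norm(e,axis=1),np.degrees(np.arctan2(e[:,1],e[:,0]))%90)
print("shafts",T([(572,355),(562,312)],4.5,165,125,0,.06))
print("pegs top",T([(244,413),(117,422)],4.5,165,125,0,.035))
# triangulate tops: scene crop px /2.6+150
def sc(u,v):return(u/2.6+150,v/2.6+150)
def tp(u,v):return((u-390)/4.2+375,v/4.2+190)
print("big grey",tri(s,sc(113,48),t,tp(668,350)))
print("small",tri(s,sc(214,155),t,tp(588,125)))
print("yellow",tri(s,sc(334,212),t,(402,167)))
print("blue",tri(s,sc(60,236),t,(508,197)))
print("big tips",onplane(s,*sc(132,235),0),onplane(s,*sc(185,217),0))
print("blue tips",onplane(s,183,312,0),onplane(s,202,297,0),"yellow tip",onplane(s,283,284,0))
E
```

```text
pump [0.5534 0.0284 0.09  ] [0.0706 0.1027 0.075  0.1015] [12.2891 14.1809 11.4145 11.6999]
tray [0.5048 0.26   0.018 ] [0.1838 0.1117 0.1842 0.1127] [3.3923 4.6232 3.6935 4.3631]
holder [ 0.4952 -0.2701  0.006 ] [0.1088 0.0879 0.1083 0.0886] [85.0751 85.3529 85.4062 85.6195]
shafts [[0.5395 0.0251 0.06  ]
 [0.5637 0.0316 0.06  ]]
pegs top [[0.5066 0.2145 0.035 ]
 [0.5001 0.2874 0.035 ]]
big grey [ 0.3801 -0.2909  0.2314]
small [ 0.4929 -0.2702  0.1688]
yellow [ 0.6117 -0.2295  0.1631]
blue [ 0.5367 -0.4321  0.2209]
big tips [ 0.3785 -0.3163  0.    ] [ 0.3928 -0.2631  0.    ]
blue tips [ 0.5406 -0.4596  0.    ] [ 0.5337 -0.4059  0.    ] yellow tip [ 0.6295 -0.2407  0.    ]
```

```bash
cat >> h.py <<'E'
def goal(yaw,tilt):
    """tool R: closing axis y horizontal; x-axis of the object at yaw deg; tilt>0 leans body to +object x"""
    y,t=np.radians([yaw,tilt]);ex=np.array([np.cos(y),np.sin(y),0]);ez=np.array([0,0,1.])
    z=-np.sin(t)*ex-np.cos(t)*ez;x=-np.cos(t)*ex+np.sin(t)*ez
    return np.column_stack([x,np.cross(z,x),z])
def plan(p,Rg):
    np.set_printoptions(precision=4,suppress=True)
    s=manip.get_state();R0=rot(s["ee_rot"])
    r=np.degrees(R.from_matrix(R0.T@Rg).as_rotvec());d=Rg.T@(np.array(p)-s["position"])
    print("t",round(s["clock"],2),"turn",r,"rows",np.abs(r).max()/7.1,"then shift",d,"rows",np.linalg.norm(d)/.041)
E
python3 -c "
from h import *
plan([.50,.21,.23],goal(4.5,0))"
```

```text
t 0.35 turn [ -0.0198  -0.0089 -20.1885] rows 2.843447001456817 then shift [-0.3166 -0.3695  0.0011] rows 11.867022039940837
```

```bash
python3 -m pendant '[{"rz":-6.73},{"rz":-6.73},{"rz":-6.73},{"dx":-0.0264,"dy":-0.0308},{"dx":-0.0264,"dy":-0.0308},{"dx":-0.0264,"dy":-0.0308},{"dx":-0.0264,"dy":-0.0308},{"dx":-0.0264,"dy":-0.0308},{"dx":-0.0264,"dy":-0.0308},{"dx":-0.0264,"dy":-0.0308},{"dx":-0.0264,"dy":-0.0308},{"dx":-0.0264,"dy":-0.0308}]'
python3 -m pendant '[{"dx":-0.0264,"dy":-0.0308},{"dx":-0.0264,"dy":-0.0308},{"dx":-0.0264,"dy":-0.0308},{}]'
python3 - <<'E'
from h import *
d=grab("wrist");cv2.imwrite("pics/w1.png",d["frame"][:,:,::-1])
import pickle;pickle.dump(d,open("w1.pkl","wb"))
for P in([.505,.213,.045],[.5,.287,.045],[.54,.025,.06],[.55,.028,.09]):print(proj(d,P))
plan([.53,.025,.25],goal(13,0))
E
```

```text
[192.62430471 399.10292628]
[224.88541613 396.81349406]
[130.99327235 410.56894173]
[129.64014513 423.27618807]
t 0.4 turn [ -0.0124  -0.0019 -28.6867] rows 4.040378318663634 then shift [-0.2461 -0.5992 -0.0188] rows 15.806256014152677invalid input
invalid input
```

View pics/w1.png

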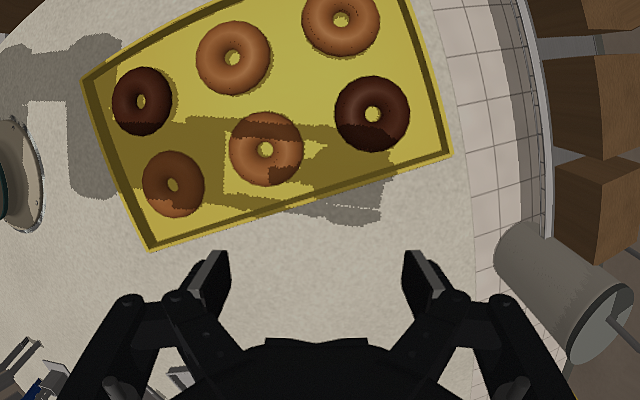

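The image shows only the doughnut tray; the arm did not move because the rows were refused. I'll give every key.

```bash
python3 -m pendant '[{"dx":0,"dy":0,"dz":0,"rx":0,"ry":0,"rz":-6.73,"hand":0.085},{"dx":0,"dy":0,"dz":0,"rx":0,"ry":0,"rz":-6.73,"hand":0.085},{"dx":0,"dy":0,"dz":0,"rx":0,"ry":0,"rz":-6.73,"hand":0.085}]'
```

```text
clock: 0.65
position: [0.1555, 0.5536, 0.2313]
ee_rot: [0.0, -0.042, 0.999, 0.0]
contact_force: [0.1, -0.2, 0.7]
width: 0.085
gripper_force: 0.0
```

```bash
python3 -m pendant '[{"dx":-0.0264,"dy":-0.0308,"dz":0,"rx":0,"ry":0,"rz":0,"hand":0.085},{"dx":-0.0264,"dy":-0.0308,"dz":0,"rx":0,"ry":0,"rz":0,"hand":0.085},{"dx":-0.0264,"dy":-0.0308,"dz":0,"rx":0,"ry":0,"rz":0,"hand":0.085},{"dx":-0.0264,"dy":-0.0308,"dz":0,"rx":0,"ry":0,"rz":0,"hand":0.085},{"dx":-0.0264,"dy":-0.0308,"dz":0,"rx":0,"ry":0,"rz":0,"hand":0.085},{"dx":-0.0264,"dy":-0.0308,"dz":0,"rx":0,"ry":0,"rz":0,"hand":0.085},{"dx":-0.0264,"dy":-0.0308,"dz":0,"rx":0,"ry":0,"rz":0,"hand":0.085},{"dx":-0.0264,"dy":-0.0308,"dz":0,"rx":0,"ry":0,"rz":0,"hand":0.085},{"dx":-0.0264,"dy":-0.0308,"dz":0,"rx":0,"ry":0,"rz":0,"hand":0.085},{"dx":-0.0264,"dy":-0.0308,"dz":0,"rx":0,"ry":0,"rz":0,"hand":0.085},{"dx":-0.0264,"dy":-0.0308,"dz":0,"rx":0,"ry":0,"rz":0,"hand":0.085},{"dx":-0.0264,"dy":-0.0308,"dz":0,"rx":0,"ry":0,"rz":0,"hand":0.085}]'
python3 -m pendant '[{"dx":0,"dy":0,"dz":0,"rx":0,"ry":0,"rz":0,"hand":0.085},{"dx":0,"dy":0,"dz":0,"rx":0,"ry":0,"rz":0,"hand":0.085}]'
python3 - <<'E'
from h import *
d=grab("wrist");f=d["frame"][:,:,::-1]
import pickle;pickle.dump(d,open("w1.pkl","wb"))
for P in([.507,.2145,.045],[.5,.287,.045],[.54,.025,.06],[.55,.028,.09]):print(proj(d,P))
plan([.53,.025,.25],goal(13,0))
cv2.imwrite("pics/w1t.png",f)
E
```

```text
clock: 1.65
position: [0.5015, 0.2083, 0.2315]
ee_rot: [0.0, -0.039, 0.999, 0.0]
contact_force: [0.1, 1.6, 0.8]
width: 0.085
gripper_force: 0.0
clock: 1.82
position: [0.5018, 0.2083, 0.231]
ee_rot: [-0.0, -0.037, 0.999, 0.0]
contact_force: [-1.0, 0.7, -1.3]
width: 0.0853
gripper_force: 0.0
[320.47374545 178.35795333]
[385.67012462 177.2254743 ]
[157.06403918 198.77315539]
[148.09735558 216.00507152]
t 1.87 turn [ 0.0368 -0.0562 -8.6199] rows 1.21407372573501 then shift [ 0.0127 -0.1864 -0.019 ] rows 4.57986859390354
```

```bash
python3 -m pendant '[{"dx":0,"dy":0,"dz":0,"rx":0,"ry":0,"rz":-4.3,"hand":0.085},{"dx":0,"dy":0,"dz":0,"rx":0,"ry":0,"rz":-4.3,"hand":0.085},{"dx":0.0025,"dy":-0.0373,"dz":-0.0038,"rx":0,"ry":0,"rz":0,"hand":0.085},{"dx":0.0025,"dy":-0.0373,"dz":-0.0038,"rx":0,"ry":0,"rz":0,"hand":0.085},{"dx":0.0025,"dy":-0.0373,"dz":-0.0038,"rx":0,"ry":0,"rz":0,"hand":0.085},{"dx":0.0025,"dy":-0.0373,"dz":-0.0038,"rx":0,"ry":0,"rz":0,"hand":0.085},{"dx":0.0025,"dy":-0.0373,"dz":-0.0038,"rx":0,"ry":0,"rz":0,"hand":0.085},{"dx":0,"dy":0,"dz":0,"rx":0,"ry":0,"rz":0,"hand":0.085},{"dx":0,"dy":0,"dz":0,"rx":0,"ry":0,"rz":0,"hand":0.085}]'
python3 - <<'E'
from h import *
d=grab("wrist");f=d["frame"][:,:,::-1]
import pickle;pickle.dump(d,open("w2.pkl","wb"))
for P in([.54,.025,.06],[.553,.028,.09]):print(proj(d,P))
plan([.495,-.27,.27],goal(-4.6,0))
E
```

```text
clock: 2.62
position: [0.5301, 0.0254, 0.2506]
ee_rot: [0.0, -0.113, 0.994, 0.0]
contact_force: [-0.6, 1.3, 0.4]
width: 0.0851
gripper_force: 0.0
[312.64433375 180.52434724]
[312.42933398 200.30349607]
t 2.67 turn [ 0.0792 -0.0181 17.705 ] rows 2.4936566416707646 then shift [ 0.0108 -0.2985 -0.0196] rows 7.300397112573675
```

```bash
python3 -m pendant '[{"dx":0,"dy":0,"dz":0,"rx":0,"ry":0,"rz":5.9,"hand":0.085},{"dx":0,"dy":0,"dz":0,"rx":0,"ry":0,"rz":5.9,"hand":0.085},{"dx":0,"dy":0,"dz":0,"rx":0,"ry":0,"rz":5.9,"hand":0.085},{"dx":0.0014,"dy":-0.0373,"dz":-0.0025,"rx":0,"ry":0,"rz":0,"hand":0.085},{"dx":0.0014,"dy":-0.0373,"dz":-0.0025,"rx":0,"ry":0,"rz":0,"hand":0.085},{"dx":0.0014,"dy":-0.0373,"dz":-0.0025,"rx":0,"ry":0,"rz":0,"hand":0.085},{"dx":0.0014,"dy":-0.0373,"dz":-0.0025,"rx":0,"ry":0,"rz":0,"hand":0.085},{"dx":0.0014,"dy":-0.0373,"dz":-0.0025,"rx":0,"ry":0,"rz":0,"hand":0.085},{"dx":0.0014,"dy":-0.0373,"dz":-0.0025,"rx":0,"ry":0,"rz":0,"hand":0.085},{"dx":0.0014,"dy":-0.0373,"dz":-0.0025,"rx":0,"ry":0,"rz":0,"hand":0.085},{"dx":0.0014,"dy":-0.0373,"dz":-0.0025,"rx":0,"ry":0,"rz":0,"hand":0.085}]'
python3 -m pendant '[{"dx":0,"dy":0,"dz":0,"rx":0,"ry":0,"rz":0,"hand":0.085},{"dx":0,"dy":0,"dz":0,"rx":0,"ry":0,"rz":0,"hand":0.085}]'
python3 - <<'E'
from h import *
import pickle
d=grab("wrist");pickle.dump(d,open("w3.pkl","wb"))
D=[pickle.load(open(f"w{i}.pkl","rb"))["frame"][:,:,::-1] for i in(1,2,3)]
a=cv2.resize(D[0][120:240,270:450],None,fx=2.2,fy=2.2,interpolation=2)  #396x264 off (270,120)
b=cv2.resize(D[1][110:260,230:410],None,fx=2.2,fy=2.2,interpolation=2)  #396x330 off(230,110)
c=cv2.resize(D[2][60:300,200:430],None,fx=1.7,fy=2.4,interpolation=2) #391x576
c=cv2.resize(D[2][50:300,225:407],None,fx=2.2,fy=2.2,interpolation=2) #off (225,50)
h=np.zeros((600,800,3),np.uint8);h[:264,:396]=a;h[264:594,:396]=b;h[:550,400:800]=c[:550,:400];cv2.imwrite("pics/w123.png",h)
for P in([.4952,-.27,.006],[.4952,-.27,.075],[.495,-.27,.168]):print(proj(d,P))
E
```

```text
clock: 3.58
position: [0.4957, -0.2697, 0.2704]
ee_rot: [0.0, 0.038, 0.999, 0.001]
contact_force: [0.3, 0.1, -0.3]
width: 0.0851
gripper_force: 0.0
clock: 3.75
position: [0.4957, -0.2702, 0.2698]
ee_rot: [-0.0, 0.04, 0.999, 0.001]
contact_force: [0.4, 0.4, 0.3]
width: 0.085
gripper_force: 0.0
[315.26319545 159.76476385]
[315.25587937 171.170719  ]
[315.2220133  195.73242925]
```

View pics/w123.png

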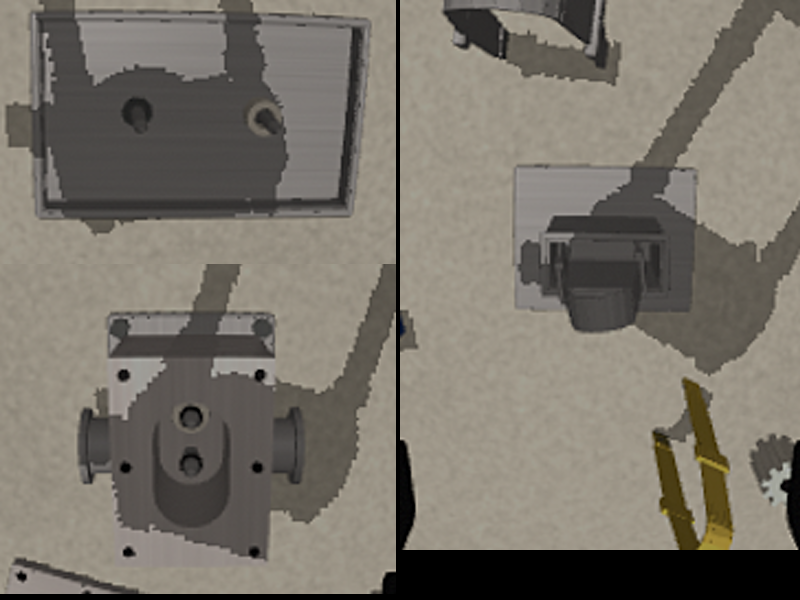

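Pictures show the empty peg's tip at (141,131), the pump's shafts at (191,418) and (191,465) with the spacer round the upper one, and the tongs' bow at (602,310) above the holder. These are now turned into positions.

```bash
python3 - <<'E'
from h import *
import pickle
np.set_printoptions(precision=4,suppress=True)
D=[pickle.load(open(f"w{i}.pkl","rb")) for i in(1,2,3)]
def P(i,l,z):
    ox,oy,sx,sy=[(270,120,0,0),(230,110,0,264),(225,50,400,0)][i]
    return np.array([onplane(D[i],(u-sx)/2.2+ox,(v-sy)/2.2+oy,z)for u,v in l])
def rep(n,Q):
    e=np.roll(Q,-1,0)-Q;print(n,Q.mean(0),"len",np.linalg.norm(e,axis=1),"ang",(np.degrees(np.arctan2(e[:,1],e[:,0]))+45)%90-45)
rep("tray",P(0,[(32,14),(368,18),(350,215),(37,217)],.018))
Q=P(0,[(141,131),(271,132)],.045);print("peg tips",Q, np.linalg.norm(Q[0]-Q[1]))
Q=P(1,[(124,375),(260,375),(254,551),(128,551)],.09);rep("holes",Q)
rep("rim",P(1,[(108,357),(272,357),(267,558),(119,555)],.09))
Q=P(1,[(191,418),(191,465)],.06);e=Q[1]-Q[0];print("shafts",Q,np.linalg.norm(e),np.degrees(np.arctan2(e[1],e[0])))
print("spacer top",P(1,[(191,417)],.042))
rep("base",P(2,[(515,167),(696,169),(692,309),(516,309)],.006))
print("bow",P(2,[(602,310)],.168), "mouth L,R",P(2,[(545,262),(665,262)],.075))
E
```

```text
tray [0.5044 0.2647 0.018 ] len [0.1826 0.1153 0.1829 0.1134] ang [4.8071 4.3545 4.1986 4.1901]
peg tips [[0.5072 0.2296 0.045 ]
 [0.5025 0.2961 0.045 ]] 0.06675432430062829
holes [0.5539 0.0331 0.09  ] len [0.0619 0.0882 0.0624 0.0881] ang [12.9783 12.8877 12.9237 12.5647]
rim [0.5513 0.0326 0.09  ] len [0.0744 0.1005 0.0737 0.0988] ang [12.9681 13.6842 11.6046 14.0876]
shafts [[0.5384 0.0294 0.06  ]
 [0.5628 0.0351 0.06  ]] 0.02509713847066325 13.020184509859426
spacer top [[0.5423 0.0304 0.042 ]]
base [ 0.4942 -0.2661  0.006 ] len [0.1084 0.0876 0.1104 0.0886] ang [-5.2315 -4.5165 -4.679  -5.8289]
bow [[ 0.4909 -0.2683  0.168 ]] mouth L,R [[ 0.4905 -0.297   0.075 ]
 [ 0.4955 -0.236   0.075 ]]
```

```bash
python3 -c "
from h import *
print(manip.get_state()['qpos'])"
```

```text
[-6.21593277e-01  2.41124152e-01  1.45834598e+00  1.60527162e-03
  1.44382841e+00 -2.11355081e+00]
```

```bash
for i in 1; do python3 -m pendant '[{"dx":0,"dy":0,"dz":0,"rx":0,"ry":0,"rz":7.1,"hand":0.085},{"dx":0,"dy":0,"dz":0,"rx":0,"ry":0,"rz":7.1,"hand":0.085},{"dx":0,"dy":0,"dz":0,"rx":0,"ry":0,"rz":7.1,"hand":0.085},{"dx":0,"dy":0,"dz":0,"rx":0,"ry":0,"rz":7.1,"hand":0.085},{"dx":0,"dy":0,"dz":0,"rx":0,"ry":0,"rz":7.1,"hand":0.085},{"dx":0,"dy":0,"dz":0,"rx":0,"ry":0,"rz":7.1,"hand":0.085},{"dx":0,"dy":0,"dz":0,"rx":0,"ry":0,"rz":7.1,"hand":0.085},{"dx":0,"dy":0,"dz":0,"rx":0,"ry":0,"rz":7.1,"hand":0.085},{"dx":0,"dy":0,"dz":0,"rx":0,"ry":0,"rz":7.1,"hand":0.085},{"dx":0,"dy":0,"dz":0,"rx":0,"ry":0,"rz":7.1,"hand":0.085},{"dx":0,"dy":0,"dz":0,"rx":0,"ry":0,"rz":7.1,"hand":0.085},{"dx":0,"dy":0,"dz":0,"rx":0,"ry":0,"rz":7.1,"hand":0.085}]' | head -1
python3 -m pendant '[{"dx":0,"dy":0,"dz":0,"rx":0,"ry":0,"rz":7.1,"hand":0.085},{"dx":0,"dy":0,"dz":0,"rx":0,"ry":0,"rz":7.1,"hand":0.085},{"dx":0,"dy":0,"dz":0,"rx":0,"ry":0,"rz":7.1,"hand":0.085},{"dx":0,"dy":0,"dz":0,"rx":0,"ry":0,"rz":7.1,"hand":0.085},{"dx":0,"dy":0,"dz":0,"rx":0,"ry":0,"rz":7.1,"hand":0.085},{"dx":0,"dy":0,"dz":0,"rx":0,"ry":0,"rz":7.1,"hand":0.085},{"dx":0,"dy":0,"dz":0,"rx":0,"ry":0,"rz":7.1,"hand":0.085},{"dx":0,"dy":0,"dz":0,"rx":0,"ry":0,"rz":7.1,"hand":0.085},{"dx":0,"dy":0,"dz":0,"rx":0,"ry":0,"rz":7.1,"hand":0.085},{"dx":0,"dy":0,"dz":0,"rx":0,"ry":0,"rz":7.1,"hand":0.085},{"dx":0,"dy":0,"dz":0,"rx":0,"ry":0,"rz":7.1,"hand":0.085},{"dx":0,"dy":0,"dz":0,"rx":0,"ry":0,"rz":7.1,"hand":0.085}]' | head -1
python3 -m pendant '[{"dx":0,"dy":0,"dz":0,"rx":0,"ry":0,"rz":7.1,"hand":0.085},{"dx":0,"dy":0,"dz":0,"rx":0,"ry":0,"rz":0,"hand":0.085},{"dx":0,"dy":0,"dz":0,"rx":0,"ry":0,"rz":0,"hand":0.085}]'; done
python3 - <<'E'
from h import *
import pickle
d=grab("wrist");pickle.dump(d,open("w4.pkl","wb"))
f=d["frame"][:,:,::-1];w3=pickle.load(open("w3.pkl","rb"))["frame"][:,:,::-1]
k=lambda g:cv2.resize(g[100:210,260:386],None,fx=3.1,fy=3.1,interpolation=2) #off(260,100)
h=np.hstack([k(w3),k(f)]);g=np.vstack([h,np.hstack([cv2.resize(x[180:300,200:430],(390,203),interpolation=2) for x in(w3,f)]).__getitem__((slice(None),slice(0,h.shape[1])))]) ;print(h.shape,g.shape)
cv2.imwrite("pics/w34.png",g)
E
```

```text
clock: 4.8
clock: 5.8
clock: 6.05
position: [0.4958, -0.2685, 0.2703]
ee_rot: [-0.001, 1.0, -0.015, -0.0]
contact_force: [-0.3, 0.6, -0.6]
width: 0.0851
gripper_force: 0.0Traceback (most recent call last):
  File "<stdin>", line 6, in <module>
    return _nx.concatenate(arrs, 0, dtype=dtype, casting=casting)
           ~~~~~~~~~~~~~~~^^^^^^^^^^^^^^^^^^^^^^^^^^^^^^^^^^^^^^^
ValueError: all the input array dimensions except for the concatenation axis must match exactly, but along dimension 1, the array at index 0 has size 782 and the array at index 1 has size 780
```

```bash
python3 - <<'E'
from h import *
import pickle
d=pickle.load(open("w4.pkl","rb"))
f=d["frame"][:,:,::-1];w3=pickle.load(open("w3.pkl","rb"))["frame"][:,:,::-1]
k=lambda g:cv2.resize(g[110:290,250:380],None,fx=3,fy=3,interpolation=2) #off(250,110)
cv2.imwrite("pics/w34.png",np.hstack([k(w3),k(f)]))
E
```

```text
(no output)
```

View pics/w34.png

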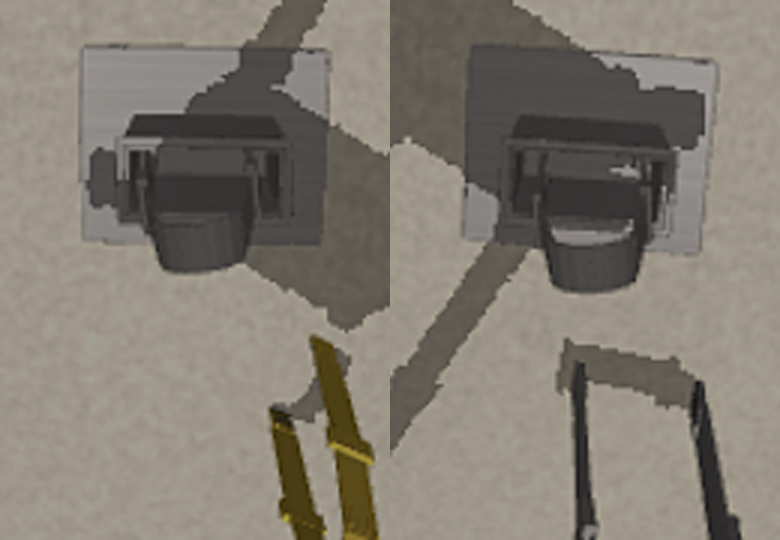

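The left crop (yaw −4.6°) has the base corners at (82,46)–(322,244), and the half-turned right crop has them at (80,45)–(312,253). The bow's lower edge is at (202,270) and (202,292). Averaging the two views cancels the mount bias.

```bash
python3 - <<'E'
from h import *
import pickle
np.set_printoptions(precision=4,suppress=True)
w=[pickle.load(open(f"w{i}.pkl","rb")) for i in(3,4)]
B=[[(82,46),(328,50),(322,244),(84,242)],[(80,45),(327,62),(312,253),(74,240)]]
for d,b,row in zip(w,B,(250,270)):
    Q=np.array([onplane(d,u/3+250,v/3+110,.006) for u,v in b]);e=np.roll(Q,-1,0)-Q
    print("base",Q.mean(0),np.linalg.norm(e,axis=1),(np.degrees(np.arctan2(e[:,1],e[:,0]))+45)%90-45,"bow",onplane(d,202/3+250,row/3+110,.168),"cam",d["C"])
for i in range(1):
    plan([.4945,-.2695,.27],goal(-5,0))
E
python3 -m pendant '[{"dx":0,"dy":0,"dz":0,"rx":0,"ry":0,"rz":0,"hand":0.085}]'; python3 -m pendant '[{"dx":0,"dy":0,"dz":0,"rx":0,"ry":0,"rz":0,"hand":0.085}]'
```

```text
base [ 0.4944 -0.2662  0.006 ] [0.108  0.089  0.1095 0.0897] [-5.5351 -4.6563 -5.1818 -5.6399] bow [ 0.4931 -0.2681  0.168 ] cam [ 0.4185 -0.2637  0.4138]
base [ 0.4934 -0.2679  0.006 ] [0.1089 0.0882 0.11   0.0895] [-5.7035 -4.4783 -5.0329 -5.1765] bow [ 0.491  -0.2689  0.168 ] cam [ 0.572  -0.2703  0.4142]
t 6.1 turn [  -0.0055   -0.0624 -176.7782] rows 24.898344877725773 then shift [ 0.0012 -0.0006  0.0003] rows 0.0334042930506813
clock: 6.18
position: [0.4956, -0.2697, 0.2703]
ee_rot: [-0.0, 1.0, -0.016, 0.0]
contact_force: [0.8, 0.1, 0.5]
width: 0.0849
gripper_force: 0.0
clock: 6.27
position: [0.4955, -0.2703, 0.2703]
ee_rot: [-0.0, 1.0, -0.017, -0.0]
contact_force: [0.9, 0.7, -0.3]
width: 0.0846
gripper_force: 0.0
```

```bash
python3 -m pendant '[{"dx":0,"dy":0,"dz":0,"rx":0,"ry":0,"rz":-7.1,"hand":0.085},{"dx":0,"dy":0,"dz":0,"rx":0,"ry":0,"rz":-7.1,"hand":0.085},{"dx":0,"dy":0,"dz":0,"rx":0,"ry":0,"rz":-7.1,"hand":0.085},{"dx":0,"dy":0,"dz":0,"rx":0,"ry":0,"rz":-7.1,"hand":0.085},{"dx":0,"dy":0,"dz":0,"rx":0,"ry":0,"rz":-7.1,"hand":0.085},{"dx":0,"dy":0,"dz":0,"rx":0,"ry":0,"rz":-7.1,"hand":0.085},{"dx":0,"dy":0,"dz":0,"rx":0,"ry":0,"rz":-7.1,"hand":0.085},{"dx":0,"dy":0,"dz":0,"rx":0,"ry":0,"rz":-7.1,"hand":0.085},{"dx":0,"dy":0,"dz":0,"rx":0,"ry":0,"rz":-7.1,"hand":0.085},{"dx":0,"dy":0,"dz":0,"rx":0,"ry":0,"rz":-7.1,"hand":0.085},{"dx":0,"dy":0,"dz":0,"rx":0,"ry":0,"rz":-7.1,"hand":0.085},{"dx":0,"dy":0,"dz":0,"rx":0,"ry":0,"rz":-7.1,"hand":0.085}]' | head -1
python3 -m pendant '[{"dx":0,"dy":0,"dz":0,"rx":0,"ry":0,"rz":-7.1,"hand":0.085},{"dx":0,"dy":0,"dz":0,"rx":0,"ry":0,"rz":-7.1,"hand":0.085},{"dx":0,"dy":0,"dz":0,"rx":0,"ry":0,"rz":-7.1,"hand":0.085},{"dx":0,"dy":0,"dz":0,"rx":0,"ry":0,"rz":-7.1,"hand":0.085},{"dx":0,"dy":0,"dz":0,"rx":0,"ry":0,"rz":-7.1,"hand":0.085},{"dx":0,"dy":0,"dz":0,"rx":0,"ry":0,"rz":-7.1,"hand":0.085},{"dx":0,"dy":0,"dz":0,"rx":0,"ry":0,"rz":-7.1,"hand":0.085},{"dx":0,"dy":0,"dz":0,"rx":0,"ry":0,"rz":-7.1,"hand":0.085},{"dx":0,"dy":0,"dz":0,"rx":0,"ry":0,"rz":-7.1,"hand":0.085},{"dx":0,"dy":0,"dz":0,"rx":0,"ry":0,"rz":-7.1,"hand":0.085},{"dx":0,"dy":0,"dz":0,"rx":0,"ry":0,"rz":-7.1,"hand":0.085},{"dx":0,"dy":0,"dz":0,"rx":0,"ry":0,"rz":-7.1,"hand":0.085}]' | head -1
python3 -m pendant '[{"dx":0,"dy":0,"dz":0,"rx":0,"ry":0,"rz":-6.1,"hand":0.085},{"dx":0,"dy":0,"dz":0,"rx":0,"ry":6.67,"rz":0,"hand":0.085},{"dx":0,"dy":0,"dz":0,"rx":0,"ry":6.67,"rz":0,"hand":0.085},{"dx":0,"dy":0,"dz":0,"rx":0,"ry":6.67,"rz":0,"hand":0.085},{"dx":0,"dy":0,"dz":0,"rx":0,"ry":6.67,"rz":0,"hand":0.085},{"dx":0,"dy":0,"dz":0,"rx":0,"ry":6.67,"rz":0,"hand":0.085},{"dx":0,"dy":0,"dz":0,"rx":0,"ry":6.67,"rz":0,"hand":0.085},{"dx":0,"dy":0,"dz":0,"rx":0,"ry":0,"rz":0,"hand":0.070}]'
cat >> h.py <<'E'
def tcp_for(grip,yaw,tilt,e):   # TCP that puts grasp point e above grip point
    Rg=goal(yaw,tilt);return np.array(grip)+[0,0,e]+.0187*Rg[:,2],Rg
E
python3 - <<'E'
from h import *
p,Rg=tcp_for([.4935,-.2685,.106],-5.2,40,.004);print(p,manip.grasp_offset)
plan(p+[0,0,.09],Rg);plan(p,Rg);print(manip.get_state()["qpos"])
E
```

```text
clock: 7.27
clock: 8.27
clock: 8.93
position: [0.4979, -0.2709, 0.2631]
ee_rot: [-0.346, 0.044, 0.937, 0.019]
contact_force: [0.1, -0.6, -2.8]
width: 0.075
gripper_force: 0.0
[ 0.48152934 -0.26741058  0.09567497] -0.0187
t 8.93 turn [ 0.3669 -0.5988  0.0122] rows 0.08433745491037357 then shift [-0.037  0.002  0.07 ] rows 1.9322174176626865
t 8.93 turn [ 0.3669 -0.5988  0.0122] rows 0.08433745491037357 then shift [-0.0949  0.002   0.139 ] rows 4.1039715703616215
[-0.4697  0.638   1.0343 -0.2799  2.1257 -2.0145]
```

```bash
python3 -m pendant '[{"dx":-0.0185,"dy":0.001,"dz":0.035,"rx":0,"ry":0,"rz":0,"hand":0.07},{"dx":-0.0185,"dy":0.001,"dz":0.035,"rx":0,"ry":0,"rz":0,"hand":0.07},{"dx":0,"dy":0,"dz":0,"rx":0,"ry":0,"rz":0,"hand":0.07},{"dx":0,"dy":0,"dz":0,"rx":0,"ry":0,"rz":0,"hand":0.07}]' 20
python3 - <<'E'
from h import *
p,Rg=tcp_for([.4935,-.2685,.106],-5.2,40,.004)
plan(p,Rg)
E
```

```text
clock: 9.27
position: [0.4775, -0.267, 0.1931]
ee_rot: [-0.343, 0.046, 0.938, 0.018]
contact_force: [-0.3, -0.2, 1.4]
width: 0.0702
gripper_force: 0.0
t 9.27 turn [ 0.3439 -0.1582 -0.2565] rows 0.04843322772027416 then shift [-0.0657 -0.0001  0.072 ] rows 2.378447168207053
```

```bash
python3 -m pendant '[{"dx":-0.0131,"dy":0,"dz":0.0144,"rx":0,"ry":0,"rz":0,"hand":0.07},{"dx":-0.0131,"dy":0,"dz":0.0144,"rx":0,"ry":0,"rz":0,"hand":0.07},{"dx":-0.0131,"dy":0,"dz":0.0144,"rx":0,"ry":0,"rz":0,"hand":0.07},{"dx":-0.0131,"dy":0,"dz":0.0144,"rx":0,"ry":0,"rz":0,"hand":0.07},{"dx":-0.0131,"dy":0,"dz":0.0144,"rx":0,"ry":0,"rz":0,"hand":0.07},{"dx":0,"dy":0,"dz":0,"rx":0,"ry":0,"rz":0,"hand":0.07},{"dx":0,"dy":0,"dz":0,"rx":0,"ry":0,"rz":0,"hand":0.07}]' 20
python3 - <<'E'
from h import *
import pickle
p,Rg=tcp_for([.4935,-.2685,.106],-5.2,40,.004)
plan(p,Rg);print(manip.get_state()["contact_force"])
d=grab("wrist");s=grab("scene");t=grab("top")
c=lambda g,r,cc,k:cv2.resize(g[r[0]:r[1],cc[0]:cc[1],::-1],None,fx=k,fy=k,interpolation=2)
A=c(s["frame"],(170,300),(170,300),3);B=c(d["frame"],(100,360),(190,450),1.5)
cv2.imwrite("pics/g1.png",np.hstack([A,B]));print(A.shape,B.shape)
E
```

```text
clock: 9.85
position: [0.4839, -0.2686, 0.098]
ee_rot: [-0.34, 0.046, 0.939, 0.016]
contact_force: [0.0, 0.0, 0.6]
width: 0.07
gripper_force: 0.0
t 9.85 turn [ 0.2027  0.1653 -0.3675] rows 0.051759075620908195 then shift [0.0004 0.001  0.0034] rows 0.08590215130176079
[0.0244 0.0012 0.5844]
(390, 390, 3) (390, 390, 3)
```

View pics/g1.png

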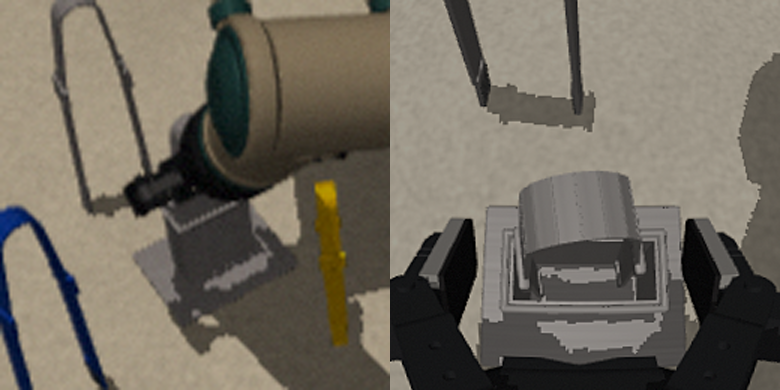

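The tongs sit upright between the fingers, with the bow at (580,200) clear of the palm and the rests at about (530,280) and (640,275). I'll check those pixels against the prediction before closing.

```bash
python3 - <<'E'
from h import *
d=grab("wrist");np.set_printoptions(precision=1,suppress=True)
cr=lambda P:(proj(d,P)-[190,100])*1.5+[390,0]
h=np.array([.4935,-.2685,0]);y=np.array([np.sin(np.radians(5.2)),np.cos(np.radians(5.2)),0])
for z,w in((.106,.0205),(.113,.0205),(.099,.0205),(.168,0),(.075,.028)):print(z,cr(h+[0,0,z]+w*y),cr(h+[0,0,z]-w*y))
ex=np.array([y[1],-y[0],0])
print("rim corners",[cr(h+[0,0,.075]+sx*.012*ex+sy*.028*y) for sx in(-1,1) for sy in(1,-1)])
E
```

```text
0.106 [642.  257.4] [517.7 258.5]
0.113 [644.9 254.2] [514.9 255.3]
0.099 [639.4 260.4] [520.3 261.4]
0.168 [580.  214.3] [580.  214.3]
0.075 [650.6 268.2] [509.  269.4]
rim corners [array([649.3, 238.8]), array([509.8, 239.9]), array([651.7, 298.2]), array([508.4, 299.4])]
```

```bash
python3 -m pendant '[{"dx":0,"dy":0.001,"dz":0.003,"rx":0,"ry":0,"rz":0,"hand":0.05},{"dx":0,"dy":0,"dz":0,"rx":0,"ry":0,"rz":0,"hand":0.05},{"dx":0,"dy":0,"dz":0,"rx":0,"ry":0,"rz":0,"hand":0.044},{"dx":0,"dy":0,"dz":0,"rx":0,"ry":0,"rz":0,"hand":0.038},{"dx":0,"dy":0,"dz":0,"rx":0,"ry":0,"rz":0,"hand":0.0365},{"dx":0,"dy":0,"dz":0,"rx":0,"ry":0,"rz":0,"hand":0.0355},{"dx":0,"dy":0,"dz":0,"rx":0,"ry":0,"rz":0,"hand":0.0355},{"dx":0,"dy":0,"dz":0,"rx":0,"ry":0,"rz":0,"hand":0.0355}]' 20; python3 -m pendant '[{"dx":0,"dy":0,"dz":0,"rx":0,"ry":0,"rz":0,"hand":0.0355},{"dx":0,"dy":0,"dz":0,"rx":0,"ry":0,"rz":0,"hand":0.0355}]'
```

```text
clock: 10.72
position: [0.4811, -0.2662, 0.0935]
ee_rot: [-0.342, 0.046, 0.939, 0.017]
contact_force: [0.9, 2.1, 1.6]
width: 0.0359
gripper_force: 6.7
clock: 10.88
position: [0.4809, -0.2666, 0.0934]
ee_rot: [-0.342, 0.046, 0.938, 0.017]
contact_force: [0.2, 1.5, 2.6]
width: 0.0358
gripper_force: 5.7
```

```bash
python3 -m pendant '[{"dx":0.0167,"dy":0,"dz":-0.0199,"rx":0,"ry":0,"rz":0,"hand":0.0355},{"dx":0.0167,"dy":0,"dz":-0.0199,"rx":0,"ry":0,"rz":0,"hand":0.0355},{"dx":0.0167,"dy":0,"dz":-0.0199,"rx":0,"ry":0,"rz":0,"hand":0.0355},{"dx":0.0167,"dy":0,"dz":-0.0199,"rx":0,"ry":0,"rz":0,"hand":0.0355},{"dx":0.0167,"dy":0,"dz":-0.0199,"rx":0,"ry":0,"rz":0,"hand":0.0355},{"dx":0,"dy":0,"dz":0,"rx":0,"ry":0,"rz":0,"hand":0.0355}]'
python3 - <<'E'
from h import *
p,Rg=tcp_for([.541,.0285,0],13,40,0);p[2]=.2074
print(p);plan(p,Rg)
E
```

```text
clock: 11.38
position: [0.482, -0.2681, 0.2277]
ee_rot: [-0.339, 0.047, 0.94, 0.014]
contact_force: [-0.7, -1.2, -0.4]
width: 0.0355
gripper_force: 5.5
[0.52928795 0.02579606 0.2074    ]
t 11.38 turn [ 11.6828   0.318  -14.5023] rows 2.04257723203837 then shift [-0.099   0.2758 -0.0566] rows 7.278116631920501
```

```bash
python3 -m pendant '[{"dx":0,"dy":0,"dz":0,"rx":3.9,"ry":0.1,"rz":-4.83,"hand":0.0355},{"dx":0,"dy":0,"dz":0,"rx":3.9,"ry":0.1,"rz":-4.83,"hand":0.0355},{"dx":0,"dy":0,"dz":0,"rx":3.9,"ry":0.1,"rz":-4.83,"hand":0.0355},{"dx":-0.0124,"dy":0.0345,"dz":-0.0071,"rx":0,"ry":0,"rz":0,"hand":0.0355},{"dx":-0.0124,"dy":0.0345,"dz":-0.0071,"rx":0,"ry":0,"rz":0,"hand":0.0355},{"dx":-0.0124,"dy":0.0345,"dz":-0.0071,"rx":0,"ry":0,"rz":0,"hand":0.0355},{"dx":-0.0124,"dy":0.0345,"dz":-0.0071,"rx":0,"ry":0,"rz":0,"hand":0.0355},{"dx":-0.0124,"dy":0.0345,"dz":-0.0071,"rx":0,"ry":0,"rz":0,"hand":0.0355},{"dx":-0.0124,"dy":0.0345,"dz":-0.0071,"rx":0,"ry":0,"rz":0,"hand":0.0355},{"dx":-0.0124,"dy":0.0345,"dz":-0.0071,"rx":0,"ry":0,"rz":0,"hand":0.0355},{"dx":-0.0124,"dy":0.0345,"dz":-0.0071,"rx":0,"ry":0,"rz":0,"hand":0.0355},{"dx":0,"dy":0,"dz":0,"rx":0,"ry":0,"rz":0,"hand":0.0355}]'
python3 -m pendant '[{"dx":0,"dy":0,"dz":0,"rx":0,"ry":0,"rz":0,"hand":0.0355},{"dx":0,"dy":0,"dz":0,"rx":0,"ry":0,"rz":0,"hand":0.0355}]'
python3 - <<'E'
from h import *
import pickle
p,Rg=tcp_for([.541,.0285,0],13,40,0);p[2]=.2074
plan(p,Rg)
d=grab("wrist");s=grab("scene");t=grab("top");pickle.dump((d,s,t),open("p1.pkl","wb"))
for P in([.541,.0285,.115],[.541,.0285,.06],[.541,.0285,.09]):print([proj(k,P) for k in(d,s,t)])
E
```

```text
clock: 12.38
position: [0.5288, 0.0337, 0.2021]
ee_rot: [-0.342, -0.111, 0.932, -0.035]
contact_force: [0.3, -0.5, -2.0]
width: 0.0359
gripper_force: 5.5
clock: 12.55
position: [0.5283, 0.0272, 0.2035]
ee_rot: [-0.343, -0.108, 0.933, -0.037]
contact_force: [0.8, -0.1, -0.8]
width: 0.0354
gripper_force: 5.5
t 12.55 turn [ 0.2021 -0.3164  0.2635] rows 0.044562991962948564 then shift [ 0.002  -0.0016 -0.0034] rows 0.10379044321955191
[array([312.0728, 294.2769]), array([341.2344, 180.6407]), array([288.27  , 199.5404])]
[array([312.4079, 298.8919]), array([340.6157, 195.9967]), array([290.7798, 203.2728])]
[array([312.2415, 296.6036]), array([340.9485, 187.7355]), array([289.4472, 201.2911])]
```

```bash
python3 - <<'E'
from h import *
import pickle
d,s,t=pickle.load(open("p1.pkl","rb"))
c=lambda g,r,cc,k:cv2.resize(g["frame"][r[0]:r[1],cc[0]:cc[1],::-1],None,fx=k,fy=k,interpolation=2)
A=c(d,(200,400),(212,412),2);B=c(s,(150,230),(300,380),5)
cv2.imwrite("pics/p1.png",np.hstack([A,B]))
E
```

```text
(no output)
```

View pics/p1.png

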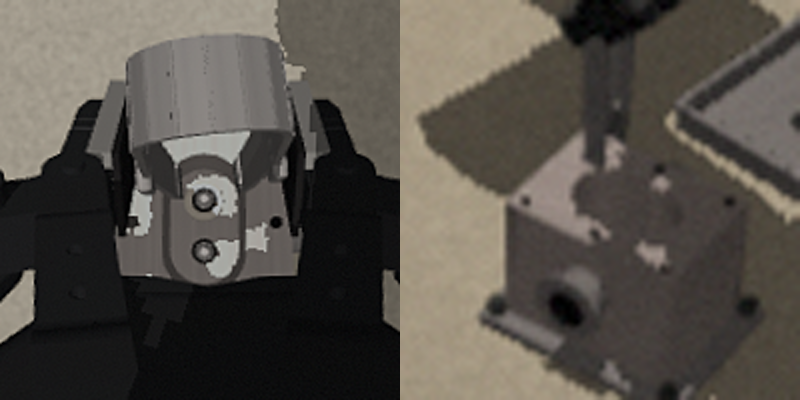

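The wrist crop shows the spacer's shaft top at (203,199), the second shaft at (203,251) and the pocket centred at column 204. In the scene crop the jaw tips are at (597,165) and (618,137), and the cover holes are at (527,201), (595,235), (665,267), (658,184) and (729,201).

```bash
python3 - <<'E'
from h import *
import pickle
np.set_printoptions(precision=4,suppress=True)
d,s,t=pickle.load(open("p1.pkl","rb"))
S=lambda u,v,z:onplane(s,(u-400)/5+300,v/5+150,z)
m=np.array([(-44,-31),(0,-31),(44,-31),(0,31),(44,31)])/1e3
Q=np.array([S(u,v,.09) for u,v in((527,201),(595,235),(665,267),(658,184),(729,201))])[:,:2]
a=np.radians(13);Rm=np.array([[np.cos(a),-np.sin(a)],[np.sin(a),np.cos(a)]])
c=Q-m@Rm.T;print("scene pump centre",c,c.mean(0));f=c.mean(0)+Rm@[-.013,0];print("scene foot",f)
T=(S(597,165,.1155)+S(618,137,.1155))/2;print("scene tips",T[:2],"err in pump axes",Rm.T@(T[:2]-f))
C=d["C"];W=lambda u,v,z:onplane(d,u/2+212,v/2+200,z)
print("wrist shafts",W(203,199,.06),W(203,251,.06),"pocket centre cols at rim",W(163,230,.09),W(245,230,.09))
E
```

```text
scene pump centre [[0.557  0.0313]
 [0.5567 0.0306]
 [0.5549 0.0314]
 [0.5639 0.022 ]
 [0.5552 0.031 ]] [0.5575 0.0292]
scene foot [0.5449 0.0263]
scene tips [0.5406 0.0299] err in pump axes [-0.0034  0.0044]
wrist shafts [0.5413 0.0297 0.06  ] [0.5662 0.0354 0.06  ] pocket centre cols at rim [0.5607 0.0165 0.09  ] [0.5526 0.0509 0.09  ]
```

```bash
python3 -m pendant '[{"dx":-0.0011,"dy":-0.002,"dz":-0.001,"rx":0,"ry":0,"rz":0,"hand":0.035},{"dx":0,"dy":0,"dz":0,"rx":0,"ry":0,"rz":0,"hand":0.035},{"dx":-0.0077,"dy":0,"dz":0.0092,"rx":0,"ry":0,"rz":0,"hand":0.035},{"dx":-0.0077,"dy":0,"dz":0.0092,"rx":0,"ry":0,"rz":0,"hand":0.035},{"dx":-0.0077,"dy":0,"dz":0.0092,"rx":0,"ry":0,"rz":0,"hand":0.035},{"dx":0,"dy":0,"dz":0,"rx":0,"ry":0,"rz":0,"hand":0.035},{"dx":0,"dy":0,"dz":0,"rx":0,"ry":0,"rz":0,"hand":0.035}]'
python3 -m pendant '[{"dx":-0.0077,"dy":0,"dz":0.0092,"rx":0,"ry":0,"rz":0,"hand":0.035},{"dx":-0.0052,"dy":0,"dz":0.0061,"rx":0,"ry":0,"rz":0,"hand":0.035},{"dx":0,"dy":0,"dz":0,"rx":0,"ry":0,"rz":0,"hand":0.035}]'
python3 - <<'E'
from h import *
s=manip.get_state();print(s["contact_force"],s["moment"])
p,Rg=tcp_for([.5424,.0268,0],13,40,0);p[2]=.031+.0874
plan(p,Rg)
E
```

```text
clock: 13.28
position: [0.5292, 0.0264, 0.1672]
ee_rot: [-0.344, -0.108, 0.932, -0.036]
contact_force: [-0.4, 0.2, -0.3]
width: 0.0348
gripper_force: 5.7
clock: 13.53
position: [0.5292, 0.0266, 0.1466]
ee_rot: [-0.343, -0.108, 0.932, -0.036]
contact_force: [0.2, 0.0, -0.9]
width: 0.0353
gripper_force: 5.7
[ 1.69175669e-01  7.80778082e-05 -9.46875596e-01] [ 0.14699527 -0.36981822 -0.0111967 ]
t 13.53 turn [ 0.3236 -0.3869  0.3143] rows 0.05448915040604092 then shift [-0.0188 -0.0028  0.0211] rows 0.6910695413789578
```

```bash
python3 -m pendant '[{"dx":-0.0045,"dy":0,"dz":0.0054,"rx":0,"ry":0,"rz":0,"hand":0.035},{"dx":-0.0045,"dy":0,"dz":0.0054,"rx":0,"ry":0,"rz":0,"hand":0.035},{"dx":0,"dy":0,"dz":0,"rx":0,"ry":0,"rz":0,"hand":0.035}]'
python3 -m pendant '[{"dx":-0.0045,"dy":0,"dz":0.0054,"rx":0,"ry":0,"rz":0,"hand":0.035},{"dx":-0.0035,"dy":0,"dz":0.0042,"rx":0,"ry":0,"rz":0,"hand":0.035},{"dx":0,"dy":0,"dz":0,"rx":0,"ry":0,"rz":0,"hand":0.035}]'
python3 -m pendant '[{"dx":0,"dy":0,"dz":0,"rx":0,"ry":0,"rz":0,"hand":0.035},{"dx":0,"dy":0,"dz":0,"rx":0,"ry":0,"rz":0,"hand":0.035}]'
python3 - <<'E'
from h import *
s=manip.get_state();print(s["contact_force"],s["moment"])
E
```

```text
clock: 13.78
position: [0.5293, 0.0267, 0.133]
ee_rot: [-0.343, -0.108, 0.932, -0.036]
contact_force: [0.2, -0.4, -1.4]
width: 0.035
gripper_force: 5.7
clock: 14.03
position: [0.5289, 0.0268, 0.1217]
ee_rot: [-0.343, -0.108, 0.932, -0.035]
contact_force: [-0.0, 0.5, 2.0]
width: 0.035
gripper_force: 3.2
clock: 14.2
position: [0.5297, 0.0268, 0.122]
ee_rot: [-0.342, -0.108, 0.933, -0.036]
contact_force: [0.1, 1.4, 2.3]
width: 0.035
gripper_force: 3.2
[0.06553311 1.35452257 2.319017  ] [ 0.16323155 -0.139122   -0.07287314]
```

```bash
python3 -m pendant '[{"dx":0.0077,"dy":0,"dz":-0.0092,"rx":0,"ry":0,"rz":0,"hand":0.035},{"dx":0,"dy":0,"dz":0,"rx":0,"ry":0,"rz":0,"hand":0.035},{"dx":0,"dy":0,"dz":0,"rx":0,"ry":0,"rz":0,"hand":0.035}]'
python3 - <<'E'
from h import *
import pickle
s=manip.get_state();print(s["contact_force"],s["moment"])
np.set_printoptions(precision=4,suppress=True)
d=grab("wrist");g=d["frame"];pickle.dump(d,open("p2.pkl","wb"))
# rows across the pocket: print grey profile near spacer shaft
G=cv2.cvtColor(g,cv2.COLOR_RGB2GRAY)
for P in([.5418,.0285,.06],[.5418,.0285,.042],[.5418,.0285,.09]):print(proj(d,P))
r=int(round(proj(d,[.5418,.0285,.05])[1]))
for k in range(-10,12,4):print(r+k,G[r+k,285:345])
E
```

```text
clock: 14.45
position: [0.5305, 0.0264, 0.1346]
ee_rot: [-0.341, -0.108, 0.933, -0.036]
contact_force: [-0.4, 0.5, 0.1]
width: 0.0349
gripper_force: 4.8
[-0.44460793  0.47980195  0.11414967] [ 0.06926944 -0.34442741  0.02231446]
[313.3988 290.7647]
[313.4255 292.7386]
[313.3442 286.7101]
282 [ 45  46  46  46  47  47  45  47  47  48  46  54  79  43  67  98  94  90
  84 164 181 175 173 172 174 174 172 173 175 175 177 176 174 173 172 172
 170 166 165 166 167 168 167 171 162 125  70 159  67  47  48  47  48  47
  47  47  46  48  48  47]
286 [ 51  58  56  46  44  47  46  45  47  46  46  52  79  55  57  86  93  83
 175 143 148 176 175 184 122  60  61  82  67  75  69  67  64  58  52  66
  93 167 178 171 165 167 170 178 139  55  43  76  45  44  47  48  46  48
  47  47  47  46  46  51]
290 [ 93  84  62  59  62  50  46  46  47  46  47  53  75  54  54  86  95  88
 105 110 111 104  79   0  15  52  59  63  73  82  80  80  78  70  57  56
  34   3 112 158 174 170 144 175 137  48  39  78  55  47  47  47  47  47
  46  48  56  59  62  71]
294 [ 96  96  91  62  54  60  61  60  53  45  44  62  74  53  64 100  93  91
 107 113 112 114 116  54  14  30  57  72  73  72  70  71  71  73  72  34
   6  14  94 116 112 111  93 124  87  34  51  81  53  47  46  50  56  60
  62  59  57  54  72  89]
298 [ 95  96  95  63  57  56  55  53  60  71  60  51  45  33  58  99  93  93
  92  96 106 114 112 113 116 103  79  51  28   8   8  24  27  47  73  86
 116 115 114 113 107  95  93  99  74  42  40  58  50  68  69  72  66  55
  55  56  57  55  73  90]
302 [ 96  96  95  54  53  56  56  53  58  88  95  94  94  94  94  94  94  92
  93  94  93  93  89  88 112 117 115 114 113 112 114 113 114 114 116 117
 102  86  88  93  92  94  93  94  96  94  93  93  92  92  94  82  65  53
  55  57  57  52  74 106]
```

```bash
python3 - <<'E'
from h import *
import pickle
d=pickle.load(open("p2.pkl","rb"));s=grab("scene")
c=lambda g,r,cc,k:cv2.resize(g["frame"][r[0]:r[1],cc[0]:cc[1],::-1],None,fx=k,fy=k,interpolation=2)
A=c(d,(225,325),(268,358),6);B=c(s,(130,250),(312,364),5)
h=np.hstack([A,B]);h=np.clip(h.astype(float)*1.5,0,255).astype(np.uint8);cv2.imwrite("pics/p2.png",h)
E
```

```text
(no output)
```

View pics/p2.png

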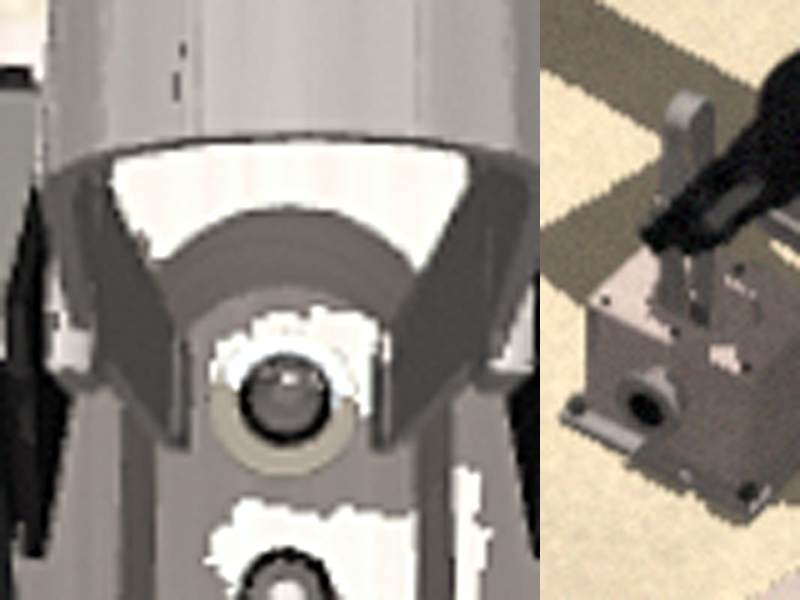

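The last picture shows the spacer ring spanning columns 210–360, centred at (285,400). The jaws' inner faces are at 190 and 373, so both clear the ring. The tongs sit about 0.5 mm too far −y and about 1.3 mm too close to the robot, so the left strap rubs the pocket's round end. I'll correct this and narrow the jaws slightly.

```bash
python3 -m pendant '[{"dx":-0.0012,"dy":0.0006,"dz":-0.001,"rx":0,"ry":0,"rz":0,"hand":0.0345},{"dx":0,"dy":0,"dz":0,"rx":0,"ry":0,"rz":0,"hand":0.0345},{"dx":0,"dy":0,"dz":0,"rx":0,"ry":0,"rz":0,"hand":0.0345}]'
python3 -m pendant '[{"dx":-0.0045,"dy":0,"dz":0.0054,"rx":0,"ry":0,"rz":0,"hand":0.0345},{"dx":-0.0032,"dy":0,"dz":0.0038,"rx":0,"ry":0,"rz":0,"hand":0.0345},{"dx":0,"dy":0,"dz":0,"rx":0,"ry":0,"rz":0,"hand":0.0345},{"dx":0,"dy":0,"dz":0,"rx":0,"ry":0,"rz":0,"hand":0.0345}]'
python3 -c "
from h import *
s=manip.get_state();print(s['contact_force'],s['moment'])"
```

```text
clock: 14.8
position: [0.5311, 0.0275, 0.1336]
ee_rot: [-0.342, -0.108, 0.933, -0.036]
contact_force: [0.5, 0.7, -0.1]
width: 0.0348
gripper_force: 5.0
clock: 15.13
position: [0.5306, 0.0275, 0.1212]
ee_rot: [-0.343, -0.108, 0.932, -0.036]
contact_force: [-0.0, 0.2, -0.5]
width: 0.0347
gripper_force: 5.0
[-0.01631544  0.17386049 -0.51537812] [ 0.09644244 -0.36580128 -0.03254319]
```

```bash
python3 -m pendant '[{"dx":-0.0016,"dy":0,"dz":0.0019,"rx":0,"ry":0,"rz":0,"hand":0.0345},{"dx":0,"dy":0,"dz":0,"rx":0,"ry":0,"rz":0,"hand":0.0342},{"dx":0,"dy":0,"dz":0,"rx":0,"ry":0,"rz":0,"hand":0.034},{"dx":0,"dy":0,"dz":0,"rx":0,"ry":0,"rz":0,"hand":0.0337},{"dx":0,"dy":0,"dz":0,"rx":0,"ry":0,"rz":0,"hand":0.0334}]' 20
python3 -m pendant '[{"dx":0,"dy":0,"dz":0,"rx":0,"ry":0,"rz":0,"hand":0.0328},{"dx":0,"dy":0,"dz":0,"rx":0,"ry":0,"rz":0,"hand":0.032},{"dx":0,"dy":0,"dz":0,"rx":0,"ry":0,"rz":0,"hand":0.031},{"dx":0,"dy":0,"dz":0,"rx":0,"ry":0,"rz":0,"hand":0.03},{"dx":0,"dy":0,"dz":0,"rx":0,"ry":0,"rz":0,"hand":0.03}]' 21
python3 -c "
from h import *
s=manip.get_state();print(s['contact_force'],s['moment'])"
```

```text
clock: 15.55
position: [0.5311, 0.0276, 0.1195]
ee_rot: [-0.342, -0.108, 0.933, -0.036]
contact_force: [0.1, -0.2, -0.5]
width: 0.0335
gripper_force: 12.2
clock: 15.97
position: [0.531, 0.0276, 0.1194]
ee_rot: [-0.342, -0.108, 0.933, -0.036]
contact_force: [-0.4, -0.2, -1.7]
width: 0.0332
gripper_force: 20.9
[-0.42415632 -0.22492283 -1.65496357] [ 0.10037613 -0.40412892 -0.0126215 ]
```

```bash
python3 -m pendant '[{"dx":0.0013,"dy":0,"dz":-0.0015,"rx":0,"ry":0,"rz":0,"hand":0.03},{"dx":0.0013,"dy":0,"dz":-0.0015,"rx":0,"ry":0,"rz":0,"hand":0.03},{"dx":0.0013,"dy":0,"dz":-0.0015,"rx":0,"ry":0,"rz":0,"hand":0.03},{"dx":0.0013,"dy":0,"dz":-0.0015,"rx":0,"ry":0,"rz":0,"hand":0.03},{"dx":0.0013,"dy":0,"dz":-0.0015,"rx":0,"ry":0,"rz":0,"hand":0.03}]'
python3 -m pendant '[{"dx":0.0019,"dy":0,"dz":-0.0023,"rx":0,"ry":0,"rz":0,"hand":0.03},{"dx":0.0019,"dy":0,"dz":-0.0023,"rx":0,"ry":0,"rz":0,"hand":0.03},{"dx":0.0019,"dy":0,"dz":-0.0023,"rx":0,"ry":0,"rz":0,"hand":0.03},{"dx":0.0019,"dy":0,"dz":-0.0023,"rx":0,"ry":0,"rz":0,"hand":0.03},{"dx":0.0019,"dy":0,"dz":-0.0023,"rx":0,"ry":0,"rz":0,"hand":0.03},{"dx":0.0019,"dy":0,"dz":-0.0023,"rx":0,"ry":0,"rz":0,"hand":0.03},{"dx":0.0019,"dy":0,"dz":-0.0023,"rx":0,"ry":0,"rz":0,"hand":0.03},{"dx":0.0019,"dy":0,"dz":-0.0023,"rx":0,"ry":0,"rz":0,"hand":0.03},{"dx":0.0019,"dy":0,"dz":-0.0023,"rx":0,"ry":0,"rz":0,"hand":0.03},{"dx":0.0019,"dy":0,"dz":-0.0023,"rx":0,"ry":0,"rz":0,"hand":0.03}]'
```

```text
clock: 16.38
position: [0.531, 0.0274, 0.1294]
ee_rot: [-0.342, -0.108, 0.933, -0.036]
contact_force: [-0.0, -0.4, -2.6]
width: 0.0334
gripper_force: 21.2
clock: 17.22
position: [0.5313, 0.0274, 0.1595]
ee_rot: [-0.342, -0.108, 0.933, -0.036]
contact_force: [0.5, -0.2, -0.9]
width: 0.033
gripper_force: 21.3
```

```bash
python3 -m pendant '[{"dx":0.0113,"dy":0,"dz":-0.0134,"rx":0,"ry":0,"rz":0,"hand":0.03},{"dx":0.0113,"dy":0,"dz":-0.0134,"rx":0,"ry":0,"rz":0,"hand":0.03},{"dx":0.0113,"dy":0,"dz":-0.0134,"rx":0,"ry":0,"rz":0,"hand":0.03},{"dx":0.0113,"dy":0,"dz":-0.0134,"rx":0,"ry":0,"rz":0,"hand":0.03},{"dx":0,"dy":0,"dz":0,"rx":0,"ry":0,"rz":0,"hand":0.03}]'
python3 - <<'E'
from h import *
import pickle
np.set_printoptions(precision=4,suppress=True)
t=pickle.load(open("p1.pkl","rb"))[2]; d=np.load("pics/top0.npy",allow_pickle=True).item()
G=cv2.cvtColor(d["frame"],cv2.COLOR_RGB2GRAY);print("top tray region");print(G[212:222,183:226])
for P in([.5072,.2283,.045],[.5072,.2283,.003],[.5016,.298,.045],[.5016,.298,.003]):print("top",proj(t,P))
w=pickle.load(open("w1.pkl","rb"))
for P in([.5072,.2283,.045],[.5072,.2283,.003]):q=proj(w,P);print("w1",q,(q-[270,120])*2.2)
p,Rg=tcp_for([.5072,.2283,0],4.5,40,0);p[2]=.2;plan(p,Rg)
E
```

```text
clock: 17.63
position: [0.5324, 0.0269, 0.2325]
ee_rot: [-0.34, -0.107, 0.934, -0.036]
contact_force: [0.6, 0.4, -1.4]
width: 0.0336
gripper_force: 21.3
top tray region
[[125 127 127 125 126 126 125 125 124 125 126 125 127 126 127 125 128 127
  126 126 127 126 126 127 124 125 124 127 127 128 129 128 128 129 130 129
  131 132 131 130 130 131 131]
 [126 125 125 126 125 127 124 126 125 126 128 124 128 128 129 128 129 128
  127 130 130 130 130 131 131 130 131 131 132 131 133 134 134 135 133 134
  134 134 133 132 132 133 131]
 [128 128 129 129 130 127 129 131 131 129 129 131 131 131 129 132 131 131
  132 133 132 131 131 131 133 132 131 131 131 130 132 130 134 135 134 132
  131 132 132 130 130 131 131]
 [128 128 128 129 129 138 155 163 153 126 116 125 129 130 128 127 129 128
  127 128 128 129 128 128 129 129 129 129 128 126 103  75  83  96  94  74
   80 108 131 130 131 129 130]
 [126 126 128 124 118 145 169 154 157 161 126  91 124 133 130 130 127 129
  126 128 128 125 126 127 126 126 127 127 126 121  93  72  68  54  49  46
   64  68  93 128 130 128 128]
 [129 127 129 113  67  72  68  64  8
[... 464 characters left out ...]
9  57
   60  80 120 132 131 130 130]
 [127 126 126 134 155 159  94  64  96 153 158  77  78 111 129 129 129 131
  129 128 129 129 129 129 129 129 129 127 128 129 129 129 117  76  67  66
   66  93 131 132 132 131 130]
 [127 127 126 129 143 173 165 154 172 160 105  71  91 127 129 128 127 126
  128 127 127 127 127 126 127 128 127 128 127 128 128 128 130 125 114 111
  110 127 131 127 127 127 129]]
top [212.7094 215.9639]
top [217.6018 217.9807]
top [185.521  217.6359]
top [191.5137 219.5812]
w1 [332.9608 179.4442] [138.5137 130.7772]
w1 [331.1311 171.0063] [134.4884 112.2138]
t 17.63 turn [-5.2263  0.0064  6.7255] rows 0.9472466355919197 then shift [-0.0046  0.2028  0.0386] rows 5.035905356450129
```

```bash
python3 -m pendant '[{"dx":0,"dy":0,"dz":0,"rx":-2.61,"ry":0,"rz":3.36,"hand":0.03},{"dx":0,"dy":0,"dz":0,"rx":-2.61,"ry":0,"rz":3.36,"hand":0.03},{"dx":-0.0008,"dy":0.0338,"dz":0.0064,"rx":0,"ry":0,"rz":0,"hand":0.03},{"dx":-0.0008,"dy":0.0338,"dz":0.0064,"rx":0,"ry":0,"rz":0,"hand":0.03},{"dx":-0.0008,"dy":0.0338,"dz":0.0064,"rx":0,"ry":0,"rz":0,"hand":0.03},{"dx":-0.0008,"dy":0.0338,"dz":0.0064,"rx":0,"ry":0,"rz":0,"hand":0.03},{"dx":-0.0008,"dy":0.0338,"dz":0.0064,"rx":0,"ry":0,"rz":0,"hand":0.03},{"dx":-0.0008,"dy":0.0338,"dz":0.0064,"rx":0,"ry":0,"rz":0,"hand":0.03},{"dx":0,"dy":0,"dz":0,"rx":0,"ry":0,"rz":0,"hand":0.03},{"dx":0,"dy":0,"dz":0,"rx":0,"ry":0,"rz":0,"hand":0.03}]'
python3 - <<'E'
from h import *
Rg=goal(4.5,40);a=np.radians(4.5);ex=np.array([np.cos(a),np.sin(a),0]);ey=np.array([-np.sin(a),np.cos(a),0])
p=np.array([.5072,.228,.1464])-.0112*ex+.0007*ey;print(p);plan(p,Rg)
E
```

```text
clock: 18.47
position: [0.4935, 0.2288, 0.1958]
ee_rot: [-0.345, -0.039, 0.938, -0.014]
contact_force: [0.6, 0.1, -0.6]
width: 0.0335
gripper_force: 21.4
[0.4959796 0.2278191 0.1464   ]
t 18.47 turn [-0.1261 -0.3936  0.1642] rows 0.05543789554045417 then shift [-0.0336 -0.0011  0.0363] rows 1.206454215362049
```

```bash
python3 -m pendant '[{"dx":-0.0112,"dy":-0.0004,"dz":0.0121,"rx":0,"ry":0,"rz":0,"hand":0.03},{"dx":-0.0112,"dy":-0.0004,"dz":0.0121,"rx":0,"ry":0,"rz":0,"hand":0.03},{"dx":-0.0112,"dy":-0.0004,"dz":0.0121,"rx":0,"ry":0,"rz":0,"hand":0.03},{"dx":0,"dy":0,"dz":0,"rx":0,"ry":0,"rz":0,"hand":0.03},{"dx":0,"dy":0,"dz":0,"rx":0,"ry":0,"rz":0,"hand":0.03}]'
python3 - <<'E'
from h import *
import pickle
np.set_printoptions(precision=4,suppress=True,linewidth=230)
P=[]
for i in range(4):
    P.append(manip.get_state()["position"]);d=grab("wrist")
pickle.dump(d,open("t1.pkl","wb"));m=np.mean(P,0);print(np.array(P),m);d["C"]+=0
Rg=goal(4.5,40);a=np.radians(4.5);ex=np.array([np.cos(a),np.sin(a),0]);ey=np.array([-np.sin(a),np.cos(a),0])
print("target err (x_p,y_p,z)",[([.496,.2278,.1464]-m)@v for v in(ex,ey,[0,0,1])])
sp=m+.0112*ex-.0007*ey;sp[2]=.055;print("spacer bot px",proj(d,sp),"top",proj(d,sp+[0,0,.014]),"peg tip",proj(d,[.5072,.228,.045]))
G=cv2.cvtColor(d["frame"],cv2.COLOR_RGB2GRAY);c,r=proj(d,sp+[0,0,.014]).astype(int)
print(c-20,r-14);print(G[r-14:r+16,c-20:c+21])
E
```

```text
clock: 18.88
position: [0.4965, 0.2252, 0.1471]
ee_rot: [-0.345, -0.036, 0.938, -0.014]
contact_force: [0.4, 0.1, -0.5]
width: 0.0331
gripper_force: 21.4
[[0.4965 0.2252 0.1471]
 [0.4969 0.2255 0.1479]
 [0.4972 0.2258 0.1483]
 [0.4973 0.226  0.1485]] [0.497  0.2256 0.148 ]
target err (x_p,y_p,z) [np.float64(-0.0008012071310349714), np.float64(0.002235585574125875), np.float64(-0.0015666065197702528)]
spacer bot px [313.5163 292.5185] top [313.4024 290.9651] peg tip [316.2764 292.5691]
293 276
[[50 49 50 ... 80 68 51]
 [50 50 49 ... 80 50 50]
 [49 49 48 ... 70 47 49]
 ...
 [82 83 82 ... 83 82 82]
 [83 82 83 ... 83 82 83]
 [82 81 81 ... 83 82 81]]
```

```bash
python3 -m pendant '[{"dx":0,"dy":0,"dz":0,"rx":0,"ry":0,"rz":0,"hand":0.03},{"dx":0,"dy":0,"dz":0,"rx":0,"ry":0,"rz":0,"hand":0.03},{"dx":0,"dy":0,"dz":0,"rx":0,"ry":0,"rz":0,"hand":0.03},{"dx":0,"dy":0,"dz":0,"rx":0,"ry":0,"rz":0,"hand":0.03}]' | sed -n 2p
python3 - <<'E'
from h import *
import pickle,sys
P=[]
for i in range(3):
    P.append(manip.get_state()["position"]);d=grab("wrist")
pickle.dump(d,open("t1.pkl","wb"));print(np.array(P).round(4))
G=cv2.cvtColor(d["frame"],cv2.COLOR_RGB2GRAY)
print("cols 296..333")
for r in range(276,310):print(r,' '.join("%3d"%v for v in G[r,296:334]))
E
```

```text
position: [0.4967, 0.2265, 0.1478]
[[0.4967 0.2265 0.1478]
 [0.4967 0.2265 0.1478]
 [0.4967 0.2265 0.1477]]
cols 296..333
276  49  47  63  77  83  81  83  83  82  82  81  82  81  80  78  78  77  77  84  83  82  79  77  77  79  80  79  80  80  81  81  80  81  80  81  81  68  51
277  49  46  62  76  83  81  81  80  81  81  81  80  78  76  86  93 100 108 108 109 109 106 104  95  82  78  79  80  81  81  82  81  80  81  82  81  51  49
278  50  47  53  67  79  81  80  79  79  78  78  78  87 101 106 109 112 118 116 117 117 116 115 110 105  96  85  79  78  79  80  80  79  80  78  70  47  49
279  49  49  46  60  74  81  80  78  80  78  78  88 106 116 116 116 116 116 116 116 115 116 116 116 117 112 103  88  77  77  78  79  79  81  75  54  48  49
280  49  50  47  58  72  77  82  81  79  83  93 105 119 117 115 116 117 117 117 117 116 116 116 116 115 116 117 107  91  82  79  80  82  81  73  52  48  51
281  50  49  46  65  71  55  81  80  80  96 113 118 116 116 115 117 117 118 117 116 117 117 117 117 116 116 116 117 112  95  77  79  76  75  72  64  48  50
282  49  49  47  71  78  45  72  82  92 10
[... 3625 characters left out ...]
  79  78  77  79  82  83  84  83  83  83  82  82  83  83  82  81  82  82  82
306  82  82  81  81  82  82  83  82  82  82  81  81  82  82  82  82  82  83  84  84  84  84  84  84  82  83  83  82  82  81  82  82  82  82  82  82  81  82
307  81  81  82  82  82  82  82  82  83  82  83  83  82  82  82  82  81  81  82  82  83  83  83  82  83  82  82  83  82  82  83  83  82  83  83  82  83  83
308  84  84  84  85  84  85  84  84  84  85  84  85  85  84  84  84  84  84  84  84  85  85  84  85  84  84  85  85  85  85  84  85  85  84  84  84  85  85
309  84  85  85  85  85  85  85  85  85  85  86  87  86  86  86  85  85  85  87  85  86  86  86  86  86  87  86  85  86  86  86  87  86  86  86  86  87  86
```

Through the bore the peg tip shows at (317,292), against a bore axis at about (315.2,292.8). That is 1.4 mm off in tool +y, so I correct it and lower.

```bash
python3 -m pendant '[{"dx":0.0003,"dy":0.0014,"dz":0.0003,"rx":0,"ry":0,"rz":0,"hand":0.03},{"dx":0,"dy":0,"dz":0,"rx":0,"ry":0,"rz":0,"hand":0.03},{"dx":0,"dy":0,"dz":0,"rx":0,"ry":0,"rz":0,"hand":0.03},{"dx":-0.0026,"dy":0,"dz":0.0031,"rx":0,"ry":0,"rz":0,"hand":0.03},{"dx":-0.0026,"dy":0,"dz":0.0031,"rx":0,"ry":0,"rz":0,"hand":0.03},{"dx":-0.0026,"dy":0,"dz":0.0031,"rx":0,"ry":0,"rz":0,"hand":0.03},{"dx":0,"dy":0,"dz":0,"rx":0,"ry":0,"rz":0,"hand":0.03},{"dx":0,"dy":0,"dz":0,"rx":0,"ry":0,"rz":0,"hand":0.03}]'
python3 - <<'E'
from h import *
d=grab("wrist");s=manip.get_state();print(s["contact_force"],s["moment"])
G=cv2.cvtColor(d["frame"],cv2.COLOR_RGB2GRAY)
for r in range(280,300):print(r,' '.join("%3d"%v for v in G[r,302:330]))
E
```

```text
clock: 20.23
position: [0.4959, 0.2278, 0.135]
ee_rot: [-0.345, -0.037, 0.938, -0.013]
contact_force: [-0.1, 1.6, -1.1]
width: 0.0335
gripper_force: 21.4
[-0.09247495 -0.2602265  -0.90309129] [ 0.03137813 -0.37356661 -0.06908643]
280  84  81  79  84  93 104 119 117 116 117 117 118 119 118 118 118 117 117 116 117 118 106  90  82  77  80  80  81
281  84  83  82  98 113 118 118 117 117 118 118 118 118 117 117 117 118 118 116 117 116 118 113  97  80  82  78  76
282  72  83  93 109 118 116 116 118 118 118 114 106  98  87  95 110 119 122 118 118 116 116 117 114  88  85  56  57
283  52  85 110 118 117 117 117 120 112  96  87  89  91  90  90  90  88  92 122 119 118 116 117 114  97  89  49  52
284  50 102 116 118 116 117 121 100  91  86  83  83  81  82  83  87  87  86  88 114 118 117 116 117 119  68  32  53
285  33 112 119 117 117 117 110  87  82  82  81  81  81  82  81  82  83  84  83  89 113 118 117 117 120  86  43  51
286  41 115 119 116 117 116  93  83  82  82  84  83  77  77  77  76  78  85  84  78 105 115 117 117 119 107  53  49
287  61 116 119 117 117 114  81  82  85  80  73  65  57  5
[... 749 characters left out ...]
  46
294  45 107 119 118 117 118 113  77  44  46  61  66  69  74  74  69  67  62  44  92 114 119 117 118 120  84  44  48
295  48  99 116 119 117 117 120 110  77  45  52  69  70  71  71  68  66  67  79 114 118 118 118 119 120  71  41  48
296  54  85 108 118 118 117 117 119 107  90  78  75  74  73  73  78  88 100 109 118 117 118 118 118 104  66  40  46
297  55  77  91 109 121 118 117 118 119 116 107  99  97  97  98 100 109 119 119 118 117 118 118 108  84  68  39  43
298  50  77  80  94 116 120 118 117 117 117 118 118 119 118 118 119 118 117 116 117 119 118 108  89  80  67  35  45
299  56  77  82  84  96 114 121 119 118 117 117 116 117 116 117 117 117 117 119 121 120 107  86  71  80  72  44  55
```

Tip at (315.4,291.5) is now on the bore axis, with no contact force. Lowering on.

```bash
python3 -m pendant '[{"dx":-0.0024,"dy":0,"dz":0.0029,"rx":0,"ry":0,"rz":0,"hand":0.03},{"dx":-0.0024,"dy":0,"dz":0.0029,"rx":0,"ry":0,"rz":0,"hand":0.03},{"dx":-0.0024,"dy":0,"dz":0.0029,"rx":0,"ry":0,"rz":0,"hand":0.03},{"dx":-0.0024,"dy":0,"dz":0.0029,"rx":0,"ry":0,"rz":0,"hand":0.03},{"dx":-0.0024,"dy":0,"dz":0.0029,"rx":0,"ry":0,"rz":0,"hand":0.03}]'
python3 -m pendant '[{"dx":-0.0024,"dy":0,"dz":0.0029,"rx":0,"ry":0,"rz":0,"hand":0.03},{"dx":-0.0024,"dy":0,"dz":0.0029,"rx":0,"ry":0,"rz":0,"hand":0.03},{"dx":-0.0024,"dy":0,"dz":0.0029,"rx":0,"ry":0,"rz":0,"hand":0.03},{"dx":-0.0024,"dy":0,"dz":0.0029,"rx":0,"ry":0,"rz":0,"hand":0.03},{"dx":0,"dy":0,"dz":0,"rx":0,"ry":0,"rz":0,"hand":0.03},{"dx":0,"dy":0,"dz":0,"rx":0,"ry":0,"rz":0,"hand":0.03}]'
```

```text
clock: 20.7
position: [0.4958, 0.2278, 0.1161]
ee_rot: [-0.344, -0.037, 0.938, -0.013]
contact_force: [1.2, -1.0, -1.5]
width: 0.0335
gripper_force: 21.4
clock: 21.2
position: [0.4956, 0.2278, 0.1014]
ee_rot: [-0.344, -0.037, 0.938, -0.013]
contact_force: [0.1, -0.1, 0.3]
width: 0.0333
gripper_force: 21.4
```

```bash
for i in 1 2; do :; done; python3 -m pendant '[{"dx":-0.0013,"dy":0,"dz":0.0015,"rx":0,"ry":0,"rz":0,"hand":0.03},{"dx":-0.0013,"dy":0,"dz":0.0015,"rx":0,"ry":0,"rz":0,"hand":0.03},{"dx":0,"dy":0,"dz":0,"rx":0,"ry":0,"rz":0,"hand":0.03}]' | sed -n '2p;4p'
python3 -m pendant '[{"dx":-0.0008,"dy":0,"dz":0.0009,"rx":0,"ry":0,"rz":0,"hand":0.03},{"dx":0,"dy":0,"dz":0,"rx":0,"ry":0,"rz":0,"hand":0.03},{"dx":0,"dy":0,"dz":0,"rx":0,"ry":0,"rz":0,"hand":0.03}]'| sed -n '2p;4p'
```

```text
position: [0.4957, 0.2278, 0.0973]
contact_force: [0.1, -0.1, -0.1]
position: [0.4958, 0.2278, 0.0964]
contact_force: [-0.2, -0.8, -1.2]
```

```bash
python3 -m pendant '[{"dx":-0.0008,"dy":0,"dz":0.0009,"rx":0,"ry":0,"rz":0,"hand":0.03},{"dx":0,"dy":0,"dz":0,"rx":0,"ry":0,"rz":0,"hand":0.03},{"dx":0,"dy":0,"dz":0,"rx":0,"ry":0,"rz":0,"hand":0.0325},{"dx":0,"dy":0,"dz":0,"rx":0,"ry":0,"rz":0,"hand":0.0335},{"dx":0,"dy":0,"dz":0,"rx":0,"ry":0,"rz":0,"hand":0.034},{"dx":0,"dy":0,"dz":0,"rx":0,"ry":0,"rz":0,"hand":0.0345},{"dx":0,"dy":0,"dz":0,"rx":0,"ry":0,"rz":0,"hand":0.035},{"dx":0,"dy":0,"dz":0,"rx":0,"ry":0,"rz":0,"hand":0.0355},{"dx":0,"dy":0,"dz":0,"rx":0,"ry":0,"rz":0,"hand":0.0358},{"dx":0,"dy":0,"dz":0,"rx":0,"ry":0,"rz":0,"hand":0.0358}]'
python3 -m pendant '[{"dx":0.0032,"dy":0,"dz":-0.0038,"rx":0,"ry":0,"rz":0,"hand":0.0358},{"dx":0.0064,"dy":0,"dz":-0.0076,"rx":0,"ry":0,"rz":0,"hand":0.0358},{"dx":0.0064,"dy":0,"dz":-0.0076,"rx":0,"ry":0,"rz":0,"hand":0.0358},{"dx":0.0128,"dy":0,"dz":-0.0152,"rx":0,"ry":0,"rz":0,"hand":0.0358},{"dx":0.0128,"dy":0,"dz":-0.0152,"rx":0,"ry":0,"rz":0,"hand":0.0358},{"dx":0.0128,"dy":0,"dz":-0.0152,"rx":0,"ry":0,"rz":0,"hand":0.0358},{"dx":0.0128,"dy":0,"dz":-0.0152,"rx":0,"ry":0,"rz":0,"hand":0.0358},{"dx":0,"dy":0,"dz":0,"rx":0,"ry":0,"rz":0,"hand":0.0358},{"dx":0,"dy":0,"dz":0,"rx":0,"ry":0,"rz":0,"hand":0.0358}]'
python3 - <<'E'
from h import *
d=grab("wrist");G=cv2.cvtColor(d["frame"],cv2.COLOR_RGB2GRAY);np.set_printoptions(precision=1,suppress=True)
print("spacer top px if down",proj(d,[.5072,.228,.017]),proj(d,[.5072,.228,.045]))
for r in range(276,304):print(r,' '.join("%3d"%v for v in G[r,298:334]))
E
```

```text
clock: 22.53
position: [0.4958, 0.2279, 0.0952]
ee_rot: [-0.344, -0.037, 0.938, -0.013]
contact_force: [-1.1, -0.3, -0.2]
width: 0.0359
gripper_force: 4.4
clock: 23.28
position: [0.4968, 0.2279, 0.2011]
ee_rot: [-0.342, -0.037, 0.939, -0.013]
contact_force: [0.1, -0.1, -0.4]
width: 0.036
gripper_force: 4.4
spacer top px if down [314.2 298.6] [314.1 296.9]
276  80  81  81  81  81  81  82  81  80  81  81  81  81  81  81  82  80  80  80  80  80  81  80  80  81  80  79  79  80  79  80  80  80  80  80  81
277  80  79  79  80  80  79  79  78  80  79  79  78  79  79  79  79  78  79  78  78  79  78  78  78  78  79  78  78  79  78  78  78  78  78  78  81
278  78  78  77  78  78  77  77  77  78  78  77  77  78  77  76  77  78  77  77  77  76  77  77  77  77  76  77  76  77  77  78  77  77  77  79  76
279  78  77  79  76  77  78  77  77  78  78  77  77  77  77  77  78  77  76  77  76  77  77  76  77  77  77  78  77  76  76  78  77  77  78  80  68
280  79  78  79  79  78  78  78  78  78  78  79  79  79  77  78  78  78  78  79  78  78  78  79  79  78  78  79  78  78  78  78  78  78  78  74  69
28
[... 2701 characters left out ...]
 117 118  99  61  30  44  64  71  72  70  70  58  56 104 116 118 100  80  78  80  80  80  83  65  44  52  65
300  78  82  82  81  80  81  81  85 100 119 117 120  83  34  41  57  63  65  64  57  55  78 121 117 118 100  83  80  80  81  81  83  71  60  66  70
301  81  80  80  80  81  81  79  76  87 120 117 118 101  68  34  37  50  57  56  51  78 111 117 118 110  89  76  78  79  78  79  79  80  82  81  80
302  81  80  80  81  80  80  80  79  83 100 118 118 119 110  86  43  34  38  59  99 119 117 118 120  96  81  79  80  80  80  80  79  81  81  80  81
303  81  82  80  81  81  81  81  81  79  81 106 116 118 117 117 118 118 118 117 117 117 118 119 104  83  79  79  79  80  78  79  78  79  80  78  78
```

The profile shows the white ring low round the peg with the peg tip centred in it, so the spacer is down. Next the tongs go back.

```bash
python3 - <<'E'
from h import *
Rg=goal(-5.2,40);p=np.array([.481,-.2665,.2277]);plan(p,Rg)
E
```

```text
t 23.33 turn [-6.2212 -0.1852  7.4718] rows 1.0523656665847565 then shift [-0.0048 -0.4937 -0.0403] rows 12.08112487328136
```

```bash
python3 -m pendant '[{"dx":0,"dy":0,"dz":0,"rx":-3.1,"ry":-0.1,"rz":3.73,"hand":0.0358},{"dx":0,"dy":0,"dz":0,"rx":-3.1,"ry":-0.1,"rz":3.73,"hand":0.0358},{"dx":-0.0003,"dy":-0.0353,"dz":-0.0029,"rx":0,"ry":0,"rz":0,"hand":0.0358},{"dx":-0.0003,"dy":-0.0353,"dz":-0.0029,"rx":0,"ry":0,"rz":0,"hand":0.0358},{"dx":-0.0003,"dy":-0.0353,"dz":-0.0029,"rx":0,"ry":0,"rz":0,"hand":0.0358},{"dx":-0.0003,"dy":-0.0353,"dz":-0.0029,"rx":0,"ry":0,"rz":0,"hand":0.0358},{"dx":-0.0003,"dy":-0.0353,"dz":-0.0029,"rx":0,"ry":0,"rz":0,"hand":0.0358},{"dx":-0.0003,"dy":-0.0353,"dz":-0.0029,"rx":0,"ry":0,"rz":0,"hand":0.0358},{"dx":-0.0003,"dy":-0.0353,"dz":-0.0029,"rx":0,"ry":0,"rz":0,"hand":0.0358}]'
python3 -m pendant '[{"dx":-0.0003,"dy":-0.0353,"dz":-0.0029,"rx":0,"ry":0,"rz":0,"hand":0.0358},{"dx":-0.0003,"dy":-0.0353,"dz":-0.0029,"rx":0,"ry":0,"rz":0,"hand":0.0358},{"dx":-0.0003,"dy":-0.0353,"dz":-0.0029,"rx":0,"ry":0,"rz":0,"hand":0.0358},{"dx":-0.0003,"dy":-0.0353,"dz":-0.0029,"rx":0,"ry":0,"rz":0,"hand":0.0358},{"dx":-0.0003,"dy":-0.0353,"dz":-0.0029,"rx":0,"ry":0,"rz":0,"hand":0.0358},{"dx":-0.0003,"dy":-0.0353,"dz":-0.0029,"rx":0,"ry":0,"rz":0,"hand":0.0358},{"dx":-0.0003,"dy":-0.0353,"dz":-0.0029,"rx":0,"ry":0,"rz":0,"hand":0.0358},{"dx":0,"dy":0,"dz":0,"rx":0,"ry":0,"rz":0,"hand":0.0358},{"dx":0,"dy":0,"dz":0,"rx":0,"ry":0,"rz":0,"hand":0.0358},{"dx":0,"dy":0,"dz":0,"rx":0,"ry":0,"rz":0,"hand":0.0358},{"dx":0,"dy":0,"dz":0,"rx":0,"ry":0,"rz":0,"hand":0.0358},{"dx":0,"dy":0,"dz":0,"rx":0,"ry":0,"rz":0,"hand":0.0358}]'
python3 - <<'E'
from h import *
Rg=goal(-5.2,40);p=np.array([.481,-.2665,.2277]);plan(p,Rg);p[2]=.18;plan(p,Rg)
E
```

```text
clock: 24.08
position: [0.4876, -0.0212, 0.2128]
ee_rot: [-0.344, 0.042, 0.938, 0.015]
contact_force: [-0.5, -0.3, -0.6]
width: 0.0356
gripper_force: 4.4
clock: 25.08
position: [0.4809, -0.2657, 0.2279]
ee_rot: [-0.343, 0.042, 0.938, 0.015]
contact_force: [0.1, 0.5, -1.2]
width: 0.0359
gripper_force: 4.4
t 25.08 turn [-0.0636 -0.1366  0.0967] rows 0.019241618136323514 then shift [-0.0003 -0.0007  0.    ] rows 0.019453497508659576
t 25.08 turn [-0.0636 -0.1366  0.0967] rows 0.019241618136323514 then shift [-0.031  -0.0007  0.0366] rows 1.169040463387454
```

```bash
python3 -m pendant '[{"dx":-0.0096,"dy":-0.0007,"dz":0.0115,"rx":0,"ry":0,"rz":0,"hand":0.0355},{"dx":-0.0096,"dy":0,"dz":0.0115,"rx":0,"ry":0,"rz":0,"hand":0.0355},{"dx":-0.0096,"dy":0,"dz":0.0115,"rx":0,"ry":0,"rz":0,"hand":0.0355},{"dx":-0.0096,"dy":0,"dz":0.0115,"rx":0,"ry":0,"rz":0,"hand":0.0355},{"dx":-0.0064,"dy":0,"dz":0.0077,"rx":0,"ry":0,"rz":0,"hand":0.0355},{"dx":0,"dy":0,"dz":0,"rx":0,"ry":0,"rz":0,"hand":0.0355}]'
python3 - <<'E'
from h import *
s=manip.get_state();print(s["contact_force"],s["moment"])
Rg=goal(-5.2,40);p=np.array([.481,-.2665,.0974]);plan(p,Rg)
E
```

```text
clock: 25.58
position: [0.4799, -0.2664, 0.1563]
ee_rot: [-0.344, 0.041, 0.938, 0.016]
contact_force: [-0.7, 0.7, -1.1]
width: 0.0355
gripper_force: 4.5
[-0.65339179  0.6708556  -1.06210631] [-0.03163352 -0.35397513 -0.00879309]
t 25.58 turn [-0.0103 -0.2799  0.1321] rows 0.03941604672894329 then shift [-0.0387 -0.      0.0444] rows 1.4375979095576892
```

Tips are inside the mouth without contact. Down to just above the floor.

```bash
python3 -m pendant '[{"dx":-0.0077,"dy":0,"dz":0.0089,"rx":0,"ry":0,"rz":0,"hand":0.0355},{"dx":-0.0077,"dy":0,"dz":0.0089,"rx":0,"ry":0,"rz":0,"hand":0.0355},{"dx":-0.0077,"dy":0,"dz":0.0089,"rx":0,"ry":0,"rz":0,"hand":0.0355},{"dx":-0.0077,"dy":0,"dz":0.0089,"rx":0,"ry":0,"rz":0,"hand":0.0355},{"dx":-0.0077,"dy":0,"dz":0.0089,"rx":0,"ry":0,"rz":0,"hand":0.0355},{"dx":0,"dy":0,"dz":0,"rx":0,"ry":0,"rz":0,"hand":0.0355},{"dx":0,"dy":0,"dz":0,"rx":0,"ry":0,"rz":0,"hand":0.0355}]'
python3 -m pendant '[{"dx":-0.0014,"dy":0,"dz":0.0016,"rx":0,"ry":0,"rz":0,"hand":0.0355},{"dx":-0.0012,"dy":0,"dz":0.0013,"rx":0,"ry":0,"rz":0,"hand":0.0355},{"dx":0,"dy":0,"dz":0,"rx":0,"ry":0,"rz":0,"hand":0.0355},{"dx":0,"dy":0,"dz":0,"rx":0,"ry":0,"rz":0,"hand":0.0355}]'
```

```text
clock: 26.17
position: [0.4807, -0.2677, 0.0985]
ee_rot: [-0.343, 0.042, 0.938, 0.016]
contact_force: [-0.7, 0.9, 0.3]
width: 0.0358
gripper_force: 4.5
clock: 26.5
position: [0.4815, -0.2679, 0.0959]
ee_rot: [-0.342, 0.043, 0.939, 0.015]
contact_force: [0.2, -0.1, -0.5]
width: 0.0356
gripper_force: 4.5
```

```bash
python3 -m pendant '[{"dx":-0.0008,"dy":0.0003,"dz":0.0009,"rx":0,"ry":0,"rz":0,"hand":0.0355},{"dx":-0.0008,"dy":0.0003,"dz":0.0009,"rx":0,"ry":0,"rz":0,"hand":0.0355},{"dx":0,"dy":0,"dz":0,"rx":0,"ry":0,"rz":0,"hand":0.0355},{"dx":0,"dy":0,"dz":0,"rx":0,"ry":0,"rz":0,"hand":0.0355}]'
python3 -m pendant '[{"dx":-0.0006,"dy":0,"dz":0.0007,"rx":0,"ry":0,"rz":0,"hand":0.0355},{"dx":0,"dy":0,"dz":0,"rx":0,"ry":0,"rz":0,"hand":0.0355},{"dx":0,"dy":0,"dz":0,"rx":0,"ry":0,"rz":0,"hand":0.0355}]' | sed -n '2p;4p'
```

```text
clock: 26.83
position: [0.4814, -0.2672, 0.0931]
ee_rot: [-0.342, 0.043, 0.938, 0.015]
contact_force: [0.3, 0.2, -1.1]
width: 0.0359
gripper_force: 4.5
position: [0.4814, -0.2673, 0.0921]
contact_force: [-0.9, 0.2, -1.0]
```

```bash
python3 -m pendant '[{"dx":-0.0006,"dy":0,"dz":0.0008,"rx":0,"ry":0,"rz":0,"hand":0.0355},{"dx":0,"dy":0,"dz":0,"rx":0,"ry":0,"rz":0,"hand":0.0355},{"dx":0,"dy":0,"dz":0,"rx":0,"ry":0,"rz":0,"hand":0.0355}]' | sed -n '2p;4p;6p'
python3 -m pendant '[{"dx":-0.0006,"dy":0,"dz":0.0008,"rx":0,"ry":0,"rz":0,"hand":0.0355},{"dx":0,"dy":0,"dz":0,"rx":0,"ry":0,"rz":0,"hand":0.0355},{"dx":0,"dy":0,"dz":0,"rx":0,"ry":0,"rz":0,"hand":0.0355}]' | sed -n '2p;4p;6p'
```

```text
position: [0.4814, -0.2672, 0.0911]
contact_force: [-0.1, 0.2, -1.5]
gripper_force: 4.5
position: [0.4813, -0.2672, 0.0901]
contact_force: [0.5, -0.3, -0.5]
gripper_force: 4.5
```

```bash
for k in 1; do python3 -m pendant '[{"dx":-0.0006,"dy":0,"dz":0.0008,"rx":0,"ry":0,"rz":0,"hand":0.0355},{"dx":0,"dy":0,"dz":0,"rx":0,"ry":0,"rz":0,"hand":0.0355},{"dx":0,"dy":0,"dz":0,"rx":0,"ry":0,"rz":0,"hand":0.0355}]' | sed -n '2p;4p;6p'; done
python3 -m pendant '[{"dx":-0.0006,"dy":0,"dz":0.0008,"rx":0,"ry":0,"rz":0,"hand":0.0355},{"dx":0,"dy":0,"dz":0,"rx":0,"ry":0,"rz":0,"hand":0.0355},{"dx":0,"dy":0,"dz":0,"rx":0,"ry":0,"rz":0,"hand":0.0355}]' | sed -n '2p;4p;6p'
python3 - <<'E'
from h import *
d=grab("wrist");s=grab("scene")
# bow top in scene: grey tongs column profile
G=cv2.cvtColor(s["frame"],cv2.COLOR_RGB2GRAY)
for z in(.168,.172,.176,.180):print(z,proj(s,[.493,-.2675,z]),proj(d,[.493,-.2675,z]))
W=cv2.cvtColor(d["frame"],cv2.COLOR_RGB2GRAY);print(W[170:300:2,316]);print(W[225,255:380:2])
E
```

```text
position: [0.4813, -0.2673, 0.0891]
contact_force: [-0.5, 0.2, -1.7]
gripper_force: 4.5
position: [0.4812, -0.2672, 0.0881]
contact_force: [0.7, -0.3, -0.8]
gripper_force: 4.5
0.168 [232.89515213 209.34327671] [316.45994068 240.79503694]
0.172 [232.67253095 208.09916453] [316.48272738 236.88223027]
0.176 [232.44877391 206.84870456] [316.50774783 232.56601896]
0.18 [232.22387228 205.59184809] [316.53533526 227.78259573]
[ 44  53  64 100  95  96  89 161 151 149 152 152 151 144 125 126 126 126
 126 126 127 127 127 127 127 127 127 129 128 128 128 128 128 128 129 129
 130 130 123  68 136 132  99 135 128  94 120  51  56  57  57  56  57  57
  65  72 143 134 109  72  75  77  74  75  76]
[148 148 151 150 152 155 150 148 148 145 147 100  94  94  95 101 116 115
 112 114 115 115 114 117 129 125 123 123 125 126 127 127 123 123 122 120
 120 121 122 123 123 113 115 110  73 110 110 110 109  97  84  65  84 143
 153 153 152 149 145 148 151 151 153]
```

```bash
python3 - <<'E'
from h import *
import pickle
d=grab("wrist");s=grab("scene");pickle.dump((d,s),open("r1.pkl","wb"))
G=cv2.cvtColor(s["frame"],cv2.COLOR_RGB2GRAY)
for r in range(194,236,1):print(r,' '.join("%3d"%v for v in G[r,216:256]))
W=cv2.cvtColor(d["frame"],cv2.COLOR_RGB2GRAY)
for r in range(190,290,6):print(r,' '.join("%3d"%v for v in W[r,264:370:3]))
E
```

```text
194 152 152 151 146 150 147 151 149 153 152 155 149 152 151 148 152 151 155 153 149 151 152 149 154 152  67  32  27  30  38  33  38  39  45  42  28  48  74  97 111
195 153 155 151 149 148 149 151 151 153 152 150 152 152 153 150 152 150 153 150 148 151 148 150 152 135  51  25  29  37  38  38  35  38  42  49  27  44  62  95 109
196 153 156 152 152 153 149 150 152 150 151 153 154 153 150 150 152 155 155 153 154 151 149 150 151 124  46  29  32  34  40  37  36  36  43  57  28  34  54  95 107
197 151 155 158 155 151 152 157 153 151 154 154 151 146 148 149 158 155 153 153 153 153 151 151 153 109  40  22  26  32  35  37  34  42  40  53  36  31  53  89 107
198 154 153 154 155 152 150 151 149 152 154 149 151 146 149 155 158 158 154 154 155 152 156 153 153  80  31  29  21  29  36  38  38  37  36  50  42  31  45  71 100
199 153 153 150 153 152 150 150 154 153 154 151 158 152 153 153 154 156 156 153 156 158 153 157 153  72  30  24  25  25  33  33  38  39  36  43  38  30  43  65  96
200 153 152 150 154 154 154 155 154 154 154 155 152 151 151 148 152 155 153 152 154 152 152 153 155  76  25  24  25 
[... 7603 characters left out ...]
  91 120  83 116 122 119 117 118 122 118 118 119 117 115 131 134 132 101  43  46  43  44  58  57  93  92  92
268  92  94  10   5  92  57  46  44  44  51  57  57  58  57  55  56  57  56  57  57  57  56  57  56  56  54  45  46  46  43  56  63  16  85  92  91
274  90  74  16   3 131  55  50  44  43  44  53  58  58  57  56  56  54  56  57  57  57  56  56  56  53  46  44  45  44  44  58  33  11  12  94  91
280  72  99  25   1 130 123  88  42  45  44  43  70  78  78  78  77  75  70 102 102  97  78  79  57  45  45  45  45  42  61  64  50  13  27 119  84
286  16   6  14   2 114 118  74  54  44  44  43  39  76  74  74  74  86 108 108 110  68  69  48  73  44  44  45  54  47 119 123  66  19  23   7  19
```

```bash
python3 - <<'E'
from h import *
import pickle
d,s=pickle.load(open("r1.pkl","rb"))
G=cv2.cvtColor(np.load("pics/scene0.npy",allow_pickle=True).item()["frame"],cv2.COLOR_RGB2GRAY)
for r in range(204,226):print(r,' '.join("%3d"%v for v in G[r,222:250]))
W=s
for X in([.486,-.267,.168],[.480,-.267,.172],[.486,-.267,.172],[.480,-.267,.176],[.486,-.267,.180]):print(X,proj(s,X),proj(d,X),"far edge; near edge",proj(d,np.array(X)+[.014,0,0]))
E
```

```text
204 141 142 143 145 144 140 141 143 141 143 143 144 143 146 145 141 142 140 138 139 139 139 143 144 142 143 139 141
205 145 144 143 141 142 143 143 142 139 140 140 142 141 144 145 143 138 137 138 140 142 138 144 144 141 140 141 139
206 140 142 144 142 144 143 144 144 145 145 143 145 140 141 144 143 140 137 136 139 139 140 141 145 140 141 142 140
207 141 141 142 145 146 143 143 144 146 144 129 127 134 139 148 145 142 140 139 139 139 140 143 139 136 140 142 145
208 144 142 142 147 145 143 141 142 130 121 112 102 103 122 140 141 144 140 136 136 137 136 141 143 146 143 140 140
209 140 144 144 145 143 145 142 123 107 102 102  95  89  90 120 139 141 139 140 139 141 143 141 138 145 142 142 143
210 140 141 143 146 141 140 122 101 104 107 103 101  98  85  87 104 140 137 136 138 140 138 139 141 145 140 142 141
211 141 141 147 146 144 132 109 103 105 105 108 107  85  92  61  60  97 129 138 139 144 141 140 139 140 141 143 139
212 142 144 145 139 145 110  97  98 103 108  99  95 116 121  65  43  47 106 137 142 142 141 139 142 139 136 139 144
213 144 142 142 142 137  91  90  91  98  94  91 120 143 
[... 1383 characters left out ...]
 142 138 140 139 142 139 120  66  45  43  74  84 133 144 139 145 146
[0.486, -0.267, 0.168] [231.37090586 207.621001  ] [316.00346168 215.77535137] far edge; near edge [320.91418641 266.22552464]
[0.48, -0.267, 0.172] [229.68748919 204.99753534] [313.96282304 189.86136017] far edge; near edge [318.8900179  240.34010152]
[0.486, -0.267, 0.172] [231.14525063 206.37716177] [316.00285265 210.78798714] far edge; near edge [321.16072576 263.52931333]
[0.48, -0.267, 0.176] [229.45767431 203.74763298] [313.86806624 183.57238067] far edge; near edge [319.03703273 236.19609488]
[0.486, -0.267, 0.18] [230.69049024 203.87046697] [316.00130496 199.28541012] far edge; near edge [321.73529053 257.22060529]
```

The bow now sits about 3 mm above its starting height: the tongs had slid up in the grip at the early rub. I'll lower the rest until the floor is felt.

```bash
python3 -m pendant '[{"dx":-0.001,"dy":0,"dz":0.0011,"rx":0,"ry":0,"rz":0,"hand":0.0355},{"dx":0,"dy":0,"dz":0,"rx":0,"ry":0,"rz":0,"hand":0.0355},{"dx":0,"dy":0,"dz":0,"rx":0,"ry":0,"rz":0,"hand":0.0355}]' | sed -n '2p;4p;6p'
python3 -m pendant '[{"dx":-0.0007,"dy":0,"dz":0.0008,"rx":0,"ry":0,"rz":0,"hand":0.0355},{"dx":0,"dy":0,"dz":0,"rx":0,"ry":0,"rz":0,"hand":0.0355},{"dx":0,"dy":0,"dz":0,"rx":0,"ry":0,"rz":0,"hand":0.0355}]' | sed -n '2p;4p;6p'
```

```text
position: [0.4813, -0.2673, 0.0868]
contact_force: [0.5, -0.4, 0.2]
gripper_force: 4.4
position: [0.4811, -0.2674, 0.0863]
contact_force: [0.6, -0.1, 4.6]
gripper_force: 3.9
```

```bash
python3 -m pendant '[{"dx":-0.0006,"dy":0,"dz":0.0008,"rx":0,"ry":0,"rz":0,"hand":0.0355},{"dx":0,"dy":0,"dz":0,"rx":0,"ry":0,"rz":0,"hand":0.0355},{"dx":0,"dy":0,"dz":0,"rx":0,"ry":0,"rz":0,"hand":0.0355}]' | sed -n '2p;4p;6p'
```

```text
position: [0.481, -0.2675, 0.0855]
contact_force: [0.3, 0.3, 5.5]
gripper_force: 4.0
```

```bash
python3 -m pendant '[{"dx":0.0004,"dy":0,"dz":-0.0005,"rx":0,"ry":0,"rz":0,"hand":0.037},{"dx":0,"dy":0,"dz":0,"rx":0,"ry":0,"rz":0,"hand":0.039},{"dx":0,"dy":0,"dz":0,"rx":0,"ry":0,"rz":0,"hand":0.041},{"dx":0,"dy":0,"dz":0,"rx":0,"ry":0,"rz":0,"hand":0.043},{"dx":0,"dy":0,"dz":0,"rx":0,"ry":0,"rz":0,"hand":0.05},{"dx":0,"dy":0,"dz":0,"rx":0,"ry":0,"rz":0,"hand":0.06},{"dx":0,"dy":0,"dz":0,"rx":0,"ry":0,"rz":0,"hand":0.068},{"dx":0,"dy":0,"dz":0,"rx":0,"ry":0,"rz":0,"hand":0.068},{"dx":0,"dy":0,"dz":0,"rx":0,"ry":0,"rz":0,"hand":0.068}]'
python3 -m pendant '[{"dx":0.0032,"dy":0,"dz":-0.0038,"rx":0,"ry":0,"rz":0,"hand":0.068},{"dx":0.0064,"dy":0,"dz":-0.0077,"rx":0,"ry":0,"rz":0,"hand":0.068},{"dx":0.0064,"dy":0,"dz":-0.0077,"rx":0,"ry":0,"rz":0,"hand":0.068},{"dx":0,"dy":0,"dz":0,"rx":0,"ry":0,"rz":0,"hand":0.068}]'
python3 - <<'E'
from h import *
s=grab("scene");G=cv2.cvtColor(s["frame"],cv2.COLOR_RGB2GRAY)
for r in range(203,218):print(r,' '.join("%3d"%v for v in G[r,222:250]))
E
```

```text
clock: 29.78
position: [0.4813, -0.2672, 0.0852]
ee_rot: [-0.342, 0.043, 0.938, 0.015]
contact_force: [0.8, 0.1, -0.6]
width: 0.0679
gripper_force: 0.0
clock: 30.12
position: [0.4823, -0.2679, 0.1129]
ee_rot: [-0.341, 0.043, 0.939, 0.014]
contact_force: [0.3, -0.1, -0.1]
width: 0.0684
gripper_force: 0.0
203 157 153 157 154 155 156 155 152 150 153 126  49  16  21  31  58 109  80  43  21  26  20  22  23  25  26  27  31
204 154 156 152 156 156 155 158 154 152 136  66  19  17  21  34  67 101  75  57  34  24  22  18  23  26  25  24  26
205 156 156 154 153 153 157 152 155 151  92  26  13  18  21  38  73  96  74  63  41  22  19  21  18  16  24  21  18
206 155 151 156 154 154 153 156 155 136  54  15  13  22  21  47  80  93  68  63  50  32  18  23  19  23  23  19  23
207 154 152 154 156 154 153 157 156  94  30   8  17  19  24  44  82  97  72  65  64  39  23  16  23  21  25  21  16
208 151 154 151 154 154 153 154 140  53  12  10  19  11  21  48  74  94  69  62  58  49  26  21  18  20  20  20  20
209 153 159 156 154 153 153 148 109  34  14   2  15  18  23  45  73  97  67  57  57  58  33  17  16
[... 244 characters left out ...]
  25
212 151 154 159 155 126 101 105  40  17  10   7  11  17  21  28  48  95  83  57  53  52  53  43  23  16  16  20  24
213 154 155 156 157 103  91 103  34  13  11   9  15  16  18  26  49  67  86  60  57  54  53  47  29  21  23  19  24
214 154 153 152 156  87  82  91  32  13   9   6   7  19  18  22  38  55  96  71  52  51  49  51  35  38  32  20  21
215 153 154 158 157  86  62  63  26  13   2  15  11  16  17  22  35  44  77  88  55  46  45  50  46  43  39  38  49
216 160 158 157 156  74  29  28  13  13   6  10   8  17  17  18  18  40  53  91  65  46  49  48  42  42  44  49  60
217 154 159 128 108  46  20  18  17   6   9   7   1   8  15  20  15  31  41  70  78  65  49  42  46  44  46  47  53
```

```bash
python3 -m pendant '[{"dx":0.0128,"dy":0,"dz":-0.0153,"rx":0,"ry":0,"rz":0,"hand":0.068},{"dx":0.0128,"dy":0,"dz":-0.0153,"rx":0,"ry":0,"rz":0,"hand":0.068},{"dx":0.0128,"dy":0,"dz":-0.0153,"rx":0,"ry":0,"rz":0,"hand":0.068},{"dx":0.0128,"dy":0,"dz":-0.0153,"rx":0,"ry":0,"rz":0,"hand":0.068},{"dx":0.0128,"dy":0,"dz":-0.0153,"rx":0,"ry":0,"rz":0,"hand":0.068},{"dx":0.0128,"dy":0,"dz":-0.0153,"rx":0,"ry":0,"rz":0,"hand":0.08},{"dx":0.0128,"dy":0,"dz":-0.0153,"rx":0,"ry":0,"rz":0,"hand":0.08},{"dx":0.0128,"dy":0,"dz":-0.0153,"rx":0,"ry":0,"rz":0,"hand":0.08},{"dx":0,"dy":0,"dz":0,"rx":0,"ry":0,"rz":0,"hand":0.08},{"dx":0,"dy":0,"dz":0,"rx":0,"ry":0,"rz":0,"hand":0.08}]' | sed -n '1,2p;4p'
python3 - <<'E'
from h import *
s=grab("scene");t=grab("top");G=cv2.cvtColor(s["frame"],cv2.COLOR_RGB2GRAY)
for r in range(204,216):print(r,' '.join("%3d"%v for v in G[r,222:250]))
T=cv2.cvtColor(t["frame"],cv2.COLOR_RGB2GRAY);print("tray")
for r in range(209,225):print(r,' '.join("%3d"%v for v in T[r,183:228]))
D=[cv2.absdiff(k["frame"],np.load(f"pics/{n}0.npy",allow_pickle=True).item()["frame"]).max(2) for k,n in((s,"scene"),(t,"top"))]
for n,d,b in(("scene cover",D[0],(350,235,400,270)),("gear a/b",D[0],(305,255,325,280)),("gear",D[0],(403,190,418,212)),("top cover",D[1],(288,128,332,162)),("top gearL",D[1],(223,152,245,172)),("yellow",D[0],(272,228,290,288)),("blue",D[0],(165,238,205,314)),("big",D[0],(187,165,222,240))):
    x0,y0,x1,y1=b;print(n,(d[y0:y1,x0:x1]>50).sum())
E
```

```text
clock: 31.0
position: [0.4822, -0.2673, 0.2705]
contact_force: [-0.6, 0.2, -0.5]
204 158 156 153 155 157 155 152 154 153 153 152 153 156 158 158 151 151 154 151 148 149 152 158 153 153 154 154 152
205 157 157 155 155 151 156 155 154 153 154 151 153 154 155 158 156 151 149 146 153 152 151 154 156 154 149 152 150
206 155 152 153 155 155 154 158 153 154 152 152 152 153 153 157 154 154 148 150 147 152 153 151 157 155 151 153 153
207 153 151 159 158 160 154 157 158 156 155 158 154 156 155 155 156 156 151 152 148 152 154 156 153 152 149 155 153
208 154 152 157 158 157 151 154 156 144 131 127 123 123 145 156 157 153 153 153 148 153 149 150 155 150 154 153 153
209 153 152 157 158 158 153 144 136 127 111 106  93  90 110 153 154 153 151 152 149 147 154 151 151 155 156 155 149
210 150 150 154 154 156 140 126 117 112 114 110 106  97  86 128 148 150 150 143 149 153 152 152 154 156 158 150 152
211 153 152 155 157 149 125 111 117 117 114 113 106  94  76  88 119 151 151 149 148 152 151 154 155 154 152 155 153
212 156 154 157 157 129 106 103 111 112 113 100 104 125 124  67  70 119 149 153 154 154 151
[... 2705 characters left out ...]
 145 146 146 143 144 145 143 142 142 141 143 142 141 141 140 141
222 149 148 149 149 147 149 147 148 149 148 148 148 148 148 148 148 149 149 147 147 148 149 147 148 147 146 147 145 145 145 147 144 147 146 146 143 144 143 143 142 141 143 141 140 141
223 149 149 148 149 148 149 148 147 148 150 148 148 149 150 150 148 149 149 150 149 149 149 148 148 149 147 146 146 147 146 146 146 146 146 147 145 143 144 144 142 143 142 142 142 142
224 148 149 148 148 150 149 149 150 150 150 149 151 150 149 149 148 149 148 149 150 148 149 149 149 150 148 147 148 148 146 147 146 147 145 146 146 145 145 144 142 145 142 144 143 143
scene cover 0
gear a/b 113
gear 0
top cover 0
top gearL 0
yellow 624
blue 0
big 387
```

```bash
python3 - <<'E'
from h import *
np.set_printoptions(precision=1,suppress=True)
s=grab("scene");f=s["frame"];f0=np.load("pics/scene0.npy",allow_pickle=True).item()["frame"]
for P in([.5072,.228,.017],[.5072,.228,.003],[.5016,.298,.017],[.5072,.228,.045]):print(P,proj(s,P))
for n,g in(("now",f),("t0",f0)):
    G=cv2.cvtColor(g,cv2.COLOR_RGB2GRAY);print(n)
    for r in range(152,184):print(r,' '.join("%3d"%v for v in G[r,370:404]))
for n,g in(("now",f),("t0",f0)):
    h=cv2.cvtColor(g,cv2.COLOR_RGB2HSV);m=((h[...,0]>18)&(h[...,0]<32)&(h[...,1]>180))[225:290,265:300];print(n,"yellow",m.sum(),np.argwhere(m).min(0),np.argwhere(m).max(0))
    G=cv2.cvtColor(g,cv2.COLOR_RGB2GRAY);print([int(np.argmin(G[r,180:203]))+180 for r in(180,195,210,225)],[int(np.argmin(G[r,203:225]))+203 for r in(180,195,210,225)],G[310:316,180:184].ravel()[:0])
E
```

```text
[0.5072, 0.228, 0.017] [381.2 170.5]
[0.5072, 0.228, 0.003] [380.8 174. ]
[0.5016, 0.298, 0.017] [395.7 159.9]
[0.5072, 0.228, 0.045] [382.1 163.2]
now
152 149 153 150 150 155 153 153 149 156 133 136 121  87  65  56  49  46  60  87 113 117 114 115 113 113 114 108  95  82  56  50  53  53  52
153 155 153 151 154 152 153 149 152 142 116 112  94  57  49  48  49  50  96 114 116 111 114 116 113 114 115  96  96 106  91  82  53  47  50
154 153 153 155 154 152 150 135 142 118  91  74  61  52  50  50  83  89 111 114 115 115 112 108 114 115 102  82  86 114 114 107  92  75  54
155 153 153 155 154 152 139 123 110  84  57  44  50  48  62  88 111 112 116 114 114 113 114 113 113 115  83  73  80 108 113 112 117 105  93
156 154 150 152 134 142 124  91  67  53  46  47  49  86  98 113 115 116 114 113 114 112 112 117 115 116  67  62  76 109 115 112 115 114 111
157 157 153 138 121 114  88  53  45  49  47  50  86 110 111 116 112 115 114 114 114 115 114 110 115 114  62  55  83 111 113 114 118 114 109
158 155 144 124 100  83  52  45  46  47  74  89 109 113 113 111 112 113 114 113 117 116 115 113 130 110  60 
[... 7465 characters left out ...]
3 105 102  94 105 106 105 107 104 103 107 105 107 102 106 106 105 108 109 108 108 103  99  90  67  47  41  44  47 103 111 137 135
181  44  56  80  97 100  98 103 105 105 102 107 104 108 108 103 105 108 107 106 105  93 107 102  81  61  43  44  50  53 101 136 136 142 139
182  43  41  46  68  91  95 108 105 109 107 108 104 104 106 107 107 103 106 109 100  99 102  76  51  42  43  45  60 103 135 139 138 138 140
183  43  44  43  45  55  71  89  94 102 107 107 106 106 108 104 105 105 107 106 100  97  67  46  46  43  51  59 106 131 136 137 138 140 138
now yellow 355 [ 5 10] [59 20]
[201, 190, 193, 196] [208, 211, 215, 218] []
t0 yellow 327 [ 6 10] [59 20]
[189, 190, 193, 196] [205, 211, 215, 218] []
```

The new spacer shows the same pattern on its peg as the other one, so it is fully down. The tongs' bow is back at its starting height, and the other things have not moved.

```bash
python3 -c "
from rig import manip
print(manip.sign_off())"
```

```text
the job is handed in; nothing more can be done
None
```

The job is handed in: the spacer is drawn off its shaft and fully down on the empty peg, the tongs are back in their holder, and the gears, the cover and the other spacer look unmoved, at about 31 s; the only hitch was a light rub (about 3 N) in the pocket that slid the tongs up roughly 8 mm in the grip, and I could not check the spacer itself for marks (held at about 21 N, which should press each jaw with about 5.5 N against the 7 N limit).

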